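Close up the fume extractor for moving

TASK

Close up the blue welding-fume extractor so that it can be moved without spilling dust. Squeeze the side tabs of the orange blanking cap together, fit it square and fully home in the inlet on the extractor's sloping end and let the tabs spring out under the rim; shut the filter lid, hook the toggle latch's wire bail over the lid's keeper and press its lever down flat so that the lid is pulled tight. Leave the other tools on the bench where they lie.

Things in the scene. Friction and masses are not known exactly. Their poses are not given: they have to be found in the camera images.
- extractor: Blue portable fume extractor, fixed, 330 mm long (y), 200 mm wide (x). Origin on the bench under it; z up, +y towards its latch end, -x the face with the switch. The -y end slopes and carries the inlet. From y = -45 to 160 mm: filter chamber, walls 120 mm high, under the hinged lid, whose closed top is at z = 156 mm. The toggle latch is on the upright wall at y = 160 mm, x = 0.
- inlet_rim (a point): Centre of the mouth of the grey round inlet, in the plane of its rim. z: out along its axis, 30 degrees from vertical, leaning to the extractor's -y; x: parallel to the extractor's x. Outside 84 mm, 22 mm proud of the slope. Bore 58 mm through a lip 5 mm thick; behind the lip a groove 72 mm across and 17 mm long runs all round: the cap may be turned any way about the axis.
- cap_center (a point): Orange round blanking cap, about 85 g, lying tabs up. Point on its axis 20 mm over its underside (40 mm high in all); z along the axis towards the tabs' side, y through both tabs. Black spigot 54 mm across (47 mm at its foot), 14 mm high; above it a flange 72 mm across, 14 to 18 mm up, whose underside bears on the inlet's rim: fully home, this point is 6 mm out from inlet_rim along the axis.
- cap_tab_a (a joint): Inward travel (m) of the cap's tab on +y: 0 sprung out, 0.0055 at its stop. Tab: an upright black ear on the flange, 18 to 40 mm over the cap's underside, 20 mm wide, 5 mm thick, and with it a grey catch 3.5 to 7.5 mm over the underside. Ears' outer faces 47 mm apart free, 36 mm at the stops; each needs 4 N to start, 8 N at the stop.
- cap_tab_b (a joint): The same for the tab on -y. Sprung out, the catches reach 31.5 mm from the cap's axis and foul the rim, so that the cap stands 10 mm proud; squeezed to the stops they lie within the spigot's outline and the cap goes in. Let go with the flange on the rim, they spring out under the lip.
- lid (a joint): Angle of the blue filter lid, rad: grows as its free edge swings up; stays where it is left (friction 0.55 N m, lid 0.4 kg). Lowered by hand it rests on its rubber gasket at about 0 (edge 4 mm proud of flush); the latch draws it tight, squeezing the gasket to about -0.014.
- lid_hinge (a point): Middle of the lid's hinge line, which runs along the extractor's x in the lid's top face. Turns with the lid: y from hinge to free edge, z out of the lid's outer (top) face.
- lid_edge (a point): Point in the middle of the lid's flat outer face, 170 mm from the hinge line and 19 mm short of the free edge: push here to shut it. The lid is 200 mm wide, 32 mm thick. Axes as lid_hinge.
- keeper_seat (a point): Steel keeper on the lid's free edge, 26 mm wide (x): where the centre of the bail's bar comes to rest in it, on a shelf 2.5 mm lower. Axes as the lid: when shut, z up, y outwards. An upturned lip, its top 1.5 mm over this point, stands 3.5 to 6.5 mm outwards; an upright plate, its top 10 mm over this point, 5.5 mm inwards. Pass the bar over the lip from outside and lower it in.
- latch_lever (a joint): Angle of the latch's steel lever, rad: 0 down flat along the end wall, grows as its lower end swings out and up; 1.57 straight out, stop at 2.0. Stays where it is left (friction 0.05 N m). With the bail hooked it needs up to 0.2 N m to close, passes dead centre at about 0.25 and then stays shut.
- lever_pivot (a point): Lever's pivot (line along x), 12 mm out from the end wall, 92.5 mm up. Turns with the lever: at angle 0 z is up and y outwards. The lever is a plate 32 mm wide that runs 65 mm along -z. The bail's pivot line lies at y = -2.7, z = -10.7 mm here, so it rises and falls as the lever turns.
- lever_pad (a point): Point on the lever's outer face, 45 mm along it from its pivot and 5 mm out (y): press here. y is out of that face.
- latch_bail (a joint): Angle of the bail to the lever, rad: 0 straight up when the lever is shut; grows as its bar swings outwards. Stays where it is left (friction 0.018 N m).
- bail_bar (a point): Middle of the bail's cross bar. Bail: loop of 5 mm round steel, 45 mm wide overall (x), two legs 50 mm long from its pivot line to the bar (z points that way). The legs pass either side of lever and keeper, so it can be pinched across them. With the lever above about 1.5 the bar clears the keeper's lip; lowered into the keeper it brings the lever to about 1.1.
- flap_disc: Bystander, 115 mm flap disc, lying flat, 12 mm high; origin on the bench under its middle; not part of the job.
- flap_disc_worn: Bystander, worn 115 mm flap disc, lying flat, 12 mm high; origin on the bench under its middle; not part of the job.
- wire_wheel: Bystander, 100 mm wire wheel with brass hub, lying flat, 24 mm high; origin on the bench under its middle; not part of the job.
- chipping_hammer: Bystander, hammer, 280 mm, lying flat; origin on the bench under its middle; not part of the job.
- wrench: Bystander, open-ended wrench, 200 mm, lying flat; origin on the bench under its middle; not part of the job.
- spray_can: Bystander, yellow spray can, 60 mm across, 170 mm tall, standing; origin on the bench under its middle; not part of the job.
Not all that is in view belongs to the job. What is shaped like the part that bears cap_center but purple or red is not meant.

How it is judged:
At the end, for the whole second after the job is handed in: Cap home in the inlet: flange within 3 mm of the rim, centred within 4 mm, square within 4 degrees, both tabs sprung out (within 1.5 mm). Lid pulled down on its gasket (below -0.008 rad), bail bar in the keeper (within 6 mm of its seat), lever down flat (below 0.12 rad) (z of cap_center in the frame of inlet_rim between 0.003 and 0.009 m and x of cap_center in the frame of inlet_rim between -0.004 and 0.004 m and y of cap_center in the frame of inlet_rim between -0.004 and 0.004 m and angle between the z axis of cap_center and the z axis of inlet_rim, either way round below 0.07 rad and value of joint each of cap_tab_a, cap_tab_b below 0.0015 m and value of joint lid below -0.008 rad and value of joint latch_lever below 0.12 rad and distance between bail_bar and keeper_seat below 0.006 m); the robot touches nothing.
It fails at once if a tool lying on the bench is shifted by more than 30 mm (distance of any of flap_disc, flap_disc_worn, wire_wheel, chipping_hammer, wrench, spray_can from where it was at the start of the episode above 0.03 m).
It also fails if it takes over 58 s, if anything falls off the work surface, if the arm or the gripper's body presses on something with over 40 N, if the wrist force passes 120 N, or if a joint passes its speed limit or range.

ROBOT

A 6-joint arm with a two-finger parallel gripper is mounted at the origin on the work surface. World frame = base frame: x ahead of the robot, y to its left, z up, the work surface at z = 0. Lengths are in m, angles in rad, forces in N, time in s.
With the tool pointing down it reaches from about 0.35 to 0.725 m from the base axis. Payload 4.3 kg.
Tool frame: the origin (TCP) lies at the very end of the fingers, on their centre line; the grasp point (between the pads) lies 19 mm behind it; z points along the fingers, y is the line along which they close (so a half turn about z gives the same grasp; the last joint's range is limited). The gripper opens to 85 mm and grips with 20 to 120 N. Pads are 22 mm wide; open, the fingers measure 114 mm over their backs; the gripper's body (76 mm by 85 mm) begins 54 mm behind the grasp point. The pads swing forward as they close: fully open they stand 13 mm farther back than shut.
Start: joints at [-1.225, 0.377, 0.081, 1.274, 0, 1.46], TCP at [0.253, -0.516, 0.231] pointing down, gripper open.
Joint ranges: [-2.72, 2.72], [-0.84, 1.66], [-1.02, 1.22], [-1.77, 2.12], [-1.37, 1.28], [-3.14, 3.14]. Speed limits (rad/s): [2.57, 2.57, 3.14, 3.14, 3.14, 3.14].

INTERFACE

Orientations are given as a unit quaternion [x, y, z, w].
In Python, from workcell import read_state, capture, camera_params, job_done, outline_of, tip_of gives the robot as it stands. The module is installed in compiled form; this text tells all that it offers.
- The arm moves only by the tool step_arm, never from a script. Its argument "rows" is a list of rows, each a list of 3 entries, a list of its own where there are three numbers: the shift along the tool's x, y, z in m, then the turn, a rotation vector about the tool's x, y, z in rad, then the closure, from 0 (fully open) to 1 (shut). In form: [[[tx, ty, tz], [rx, ry, rz], fingers], ...]. A call has 1 to 8 rows; each row shifts and turns the commanded pose from where the row before left it, along the tool's axes as they then stand; what a row does not reach is not made up. A row lasts 1/10 s, in which the tool goes at most 50 mm and 8.59 degrees, less where a joint would pass 70% of its speed; a pose out of reach is approached as far as the arm can. A call with a gripper value outside its range is refused whole. The fingers move at their own pace and stop on an object; "force" is the grip in N (left out, the last holds). Time passes only in rows, so rows that do not move let the fingers close. It gives the time, the measured TCP pose, the force, the opening and the grip force at its end, in the units of the state.
- read_state(): the state, without advancing time (a new reading comes with each control period).
- capture(name): name is "scene" or "top" or "wrist"; returns (picture, depth): 420x560x3 uint8, red, green, blue; 420x560 float32, m along the optical axis (not along the pixel's ray), 0 where there is no reading.
- camera_params(name): a dict with "fx", "fy", "cx", "cy" (pixels), "D" ([k1, k2, p1, p2, k3] as OpenCV has them; the pictures are not rectified), "R" (3x3) and "t" (3): a world point X has camera coordinates R X + t; the wrist camera has in their place "mount" (4x4, takes a point from camera to tool coordinates, whose origin is the TCP and whose axes are the flange's). Camera axes: x right, y down, z forward; pixel columns grow to the right and rows downward; lengths in m; the calibration is good to about 2 mm. A picture is of the moment at which its call begins: read the wrist's pose just before it. camera_params takes no time and is no camera call.
- job_done(): hands the job in; it is judged then, once.
Trained networks look in the newest picture that a camera, given by its name, has taken for a name from the list of things; names that differ only in an ending like _2 or _b are one class to them, and where a whole thing is asked for, a point or a joint stands for the part that bears it (a point fixed in the world has none). Each returns a list of dicts, best first, with "conf" (0 to 1); they miss things now and then, are a little off and sometimes report something else, mostly with a low value. They report only what shows in the picture. A call takes as long as a camera call. They do not tell look-alikes from the thing itself.
- outline_of(camera, thing): "mask" (420x560 bool, what is visible of it).
- tip_of(camera, thing): "at" ([x, y, z] in m, in world coordinates, good to about 4 mm: a listed point, or the origin of a listed thing).
The state is a dict: "time_s": time; "qpos": joint angles; "qvel": joint speeds; "tau": joint torques, N m; "tcp_pos": TCP position; "orientation": TCP orientation; "wrist_force": force on the tool from outside, world axes, zero at the start; "wrist_torque": the same for the moment, N m; "grip_width": finger opening in m; "grip_force": force on a finger pad.
Only numpy, scipy, OpenCV 4.12 (cv2) and the standard library are available. Lean on these libraries where they do the work, as an engineer would, in place of code of your own. Each camera call takes 0.05 s, during which the arm holds its last target. There are 200 camera calls.

## Working session

There is one attempt and no reset: what is moved stays moved. The work goes in short steps, Python scripts to look and compute and a tool call to move; the robot and the scene stay as the last step left them, time stands still between calls to the robot, and variables do not carry over. Pictures are saved under pics/ and viewed, at most 14 in all, crops included, and the job is handed in when it is done.

Besides the shell and the picture viewer there is one more tool, called after "Request:" as name([rows], argument=value, ...), one row to a line, values as JSON. step_arm: Moves the arm, as the interface text tells. Its arguments: {"type":"object","properties":{"rows":{"type":"array"},"force":{"type":"number"}},"required":["rows"]}

```bash
mkdir -p pics
cat > h.py <<'E'
import numpy as np, cv2
from scipy.spatial.transform import Rotation as R
from workcell import *
def save(n,img): cv2.imwrite('pics/'+n,cv2.cvtColor(img,cv2.COLOR_RGB2BGR))
def tips(cam,things,k=3):
    for t in things:
        print(cam,t,[(np.round(d['at'],4).tolist(),round(d['conf'],2)) for d in tip_of(cam,t)[:k]])
def cloud(cam,depth):
    p=camera_params(cam);K=np.array([[p['fx'],0,p['cx']],[0,p['fy'],p['cy']],[0,0,1]])
    v,u=np.mgrid[0:420,0:560]
    n=cv2.undistortPoints(np.stack([u,v],-1).reshape(-1,1,2).astype(float),K,np.array(p['D'],float)).reshape(420,560,2)
    c=np.dstack([n*depth[...,None],depth])
    if 'mount' in p:
        s=read_state();M=np.array(p['mount']);c=c@M[:3,:3].T+M[:3,3]
        return c@R.from_quat(s['orientation']).as_matrix().T+np.array(s['tcp_pos'])
    return (c-np.array(p['t']))@np.array(p['R'])
def px(cam,X):
    p=camera_params(cam);K=np.array([[p['fx'],0,p['cx']],[0,p['fy'],p['cy']],[0,0,1]])
    return cv2.projectPoints(np.atleast_2d(np.array(X,float)),cv2.Rodrigues(np.array(p['R'],float))[0],np.array(p['t'],float),K,np.array(p['D'],float))[0].reshape(-1,2)
def rel(Rt,pt):
    """tool-frame shift & rotvec from present pose to target"""
    s=read_state();R0=R.from_quat(s['orientation'])
    return R0.inv().apply(np.array(pt)-s['tcp_pos']),(R0.inv()*R.from_matrix(Rt)).as_rotvec()
E
python3 - <<'E'
from h import *
s=read_state();print(s)
ims=[]
for c in ['scene','top']:
    im,d=capture(c);np.savez(c+'0.npz',im=im,d=d);ims.append(im);save(c+'0.png',im)
    tips(c,['extractor','inlet_rim','cap_center','lid_hinge','lid_edge','keeper_seat','lever_pivot','lever_pad','bail_bar','spray_can'])
    p=camera_params(c);print(c,-np.array(p['R']).T@np.array(p['t']))
E
```

```text
{'time_s': 0.0, 'qpos': array([-1.22533488e+00,  3.78092008e-01,  7.96360374e-02,  1.27441822e+00,
       -1.15163569e-05,  1.46051469e+00]), 'qvel': array([-1.60456650e-03, -4.44125257e-05, -1.12962781e-03, -3.61251738e-04,
       -6.97557340e-04, -1.78046377e-03]), 'tau': array([-1.31652209e-04, -4.63606739e+01,  2.69873625e+01,  2.07474001e-02,
        8.30341833e-06, -7.12515700e-06]), 'tcp_pos': array([ 0.25286103, -0.51568066,  0.2303483 ]), 'orientation': array([ 9.74148903e-01,  2.25904483e-01, -1.27604915e-04, -1.03108135e-03]), 'wrist_force': array([ 0.0664734 , -1.13473189,  0.09687528]), 'wrist_torque': array([ 0.01134065,  0.01421669, -0.02167878]), 'grip_force': 0.0, 'grip_width': 0.08535018272694235}
scene extractor [([0.524, 0.0597, 0.0026], 0.56)]
scene inlet_rim []
scene cap_center [([0.5716, -0.4742, 0.0189], 0.93), ([0.5681, -0.2464, 0.0156], 0.72), ([0.4727, -0.3626, 0.0216], 0.65)]
scene lid_hinge [([0.5294, 0.0093, 0.1552], 0.94)]
scene lid_edge [([0.521, 0.0971, 0.303], 0.88)]
scene keeper_seat [([0.5153, 0.1396, 0.3308], 0.58)]
scene lever_pivot [([0.5023, 0.
[... 346 characters left out ...]
 0.0043], 0.6)]
top inlet_rim [([0.5369, -0.0645, 0.1387], 0.62)]
top cap_center [([0.5652, -0.4739, 0.0193], 0.9), ([0.4764, -0.3656, 0.0169], 0.78), ([0.5679, -0.2448, 0.0207], 0.76)]
top lid_hinge [([0.5337, 0.0143, 0.155], 0.79), ([0.4762, -0.3652, 0.0185], 0.18)]
top lid_edge [([0.5203, 0.0894, 0.3062], 0.76)]
top keeper_seat [([0.5152, 0.1338, 0.325], 0.61)]
top lever_pivot [([0.505, 0.2292, 0.0915], 0.65)]
top lever_pad [([0.4953, 0.274, 0.1027], 0.71), ([0.3773, 0.2477, 0.0061], 0.32), ([0.4754, -0.3645, 0.0164], 0.23)]
top bail_bar [([0.501, 0.2662, 0.1323], 0.48)]
top spray_can [([0.4301, 0.4984, -0.0004], 0.69), ([0.2928, 0.3994, 0.0], 0.56)]
top [0.40586079 0.00449991 1.58427851]
```

Run:
```python
from h import *
a=cv2.imread('pics/scene0.png');b=cv2.imread('pics/top0.png')
z=np.load('top0.npz');print(px('top',[[.566,-.474,.02],[.475,-.364,.02],[.568,-.246,.02]]),px('scene',[[.566,-.474,.02],[.475,-.364,.02],[.568,-.246,.02]]))
for q in px('top',[[.566,-.474,.02],[.475,-.364,.02],[.568,-.246,.02]]):
    u,v=map(int,q);print(z['im'][v-6:v+7,u-6:u+7].reshape(-1,3).mean(0))
```

```text
[[420.03117763 189.23479303]
 [389.60479952 215.26933273]
 [355.56005448 189.21768765]] [[128.4362134  177.91348608]
 [175.00723753 172.47418514]
 [186.43996675 209.59382074]]
[254.49112426  21.98224852  10.03550296]
[236.37869822 194.15384615  14.86982249]
[224.08284024 101.24260355 247.53254438]
```

View pics/scene0.png

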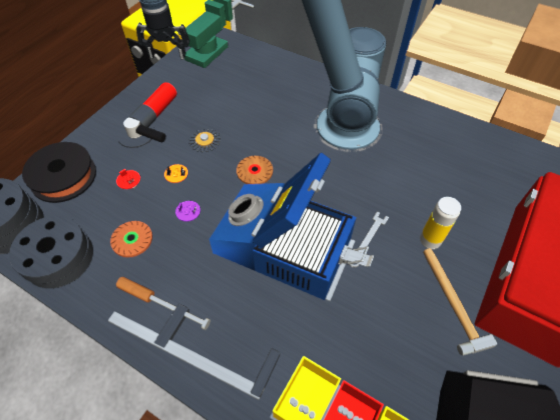

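View pics/top0.png

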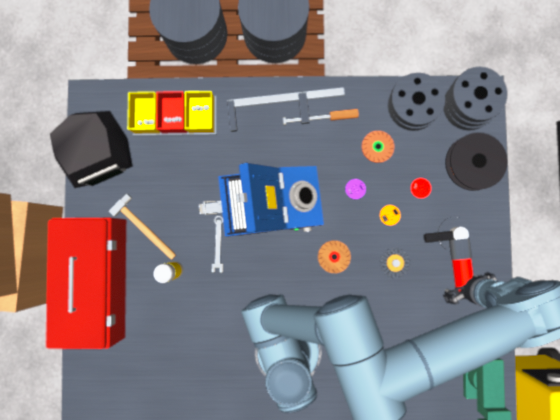

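Candidates for the cap, in the top picture: red (420,189), orange (390,215) and purple (355,189). The orange one is at about (0.475, -0.364), so I'm choosing that. The lid is open about 60°, with the lever sticking out at about 1.7 rad.

Request:
step_arm([
  [[0.03,-0.005,0],[0,0,0],0],
  [[0.034,-0.005,0],[0,0,0],0],
  [[0.034,-0.005,0],[0,0,0],0],
  [[0.034,-0.005,0],[0,0,0],0],
  [[0.034,-0.005,0],[0,0,0],0],
  [[0.034,-0.005,0],[0,0,0],0],
  [[0.02,-0.005,0],[0,0,0],0],
  [[0,0,0],[0,0,0],0],
])

```text
time_s: 1.9
tcp_pos: [0.4372, -0.3862, 0.2313]
orientation: [0.974, 0.228, 0.0, -0.0]
wrist_force: [0.1, -1.2, -0.0]
grip_width: 0.0852
grip_force: 0.0
```

Run:
```python
from h import *
s=read_state();print(s['time_s'],s['tcp_pos'],s['qpos'])
im,d=capture('wrist');np.savez('w1.npz',im=im,d=d);save('w1.png',im)
P=cloud('wrist',d)
for t in ['cap_center','inlet_rim','flap_disc']:
    for o in tip_of('wrist',t)[:3]: print(t,o['at'],o['conf'])
print(camera_params('wrist')['mount'])
hsv=cv2.cvtColor(im,cv2.COLOR_RGB2HSV)
for o in outline_of('wrist','cap_center')[:3]:
    m=o['mask']&(d>0);v,u=np.where(m);Q=P[m];print('mask',o['conf'],u.mean(),v.mean(),m.sum(),np.median(im[m],0))
    fl=Q[(Q[:,2]>.013)&(Q[:,2]<.023)];e=Q[Q[:,2]>.03]
    print('flange',fl.min(0),fl.max(0),'mid',(np.percentile(fl,1,0)+np.percentile(fl,99,0))/2)
    if len(e)>5:
        k=cv2.kmeans(e[:,:2].astype(np.float32),2,None,(3,50,1e-6),5,cv2.KMEANS_PP_CENTERS)[2];dd=k[1]-k[0];print('ears',k,k.mean(0),np.linalg.norm(dd),np.degrees(np.arctan2(dd[1],dd[0])),e[:,2].max())
```

```text
1.9 [ 0.43718375 -0.38622322  0.23125051] [-8.32690380e-01  3.94703806e-01  1.06601093e-01  1.28263779e+00
  7.05662256e-04  1.84913818e+00]
cap_center [0.478, -0.3647, 0.0202] 0.95
cap_center [0.5708, -0.4754, 0.0202] 0.74
[[-4.54654950e-04 -9.53289934e-01 -3.02056443e-01  7.73644121e-02]
 [ 9.99999871e-01 -5.02387247e-04  8.03353634e-05  8.62968458e-04]
 [-2.28332198e-04 -3.02056368e-01  9.53290039e-01 -1.42691591e-01]
 [ 0.00000000e+00  0.00000000e+00  0.00000000e+00  1.00000000e+00]]
mask 0.79 416.1418685121107 102.69846762234306 4046 [252.  76.  74.]
flange [ 0.53265591 -0.51315877  0.014068  ] [ 0.60423238 -0.44101561  0.02292388] mid [ 0.56839091 -0.47648282  0.01916622]
ears [[ 0.5734321  -0.45592484]
 [ 0.5629955  -0.49651465]] [ 0.5682138  -0.47621974] 0.041910086 -104.41973 0.041791184698622225
mask 0.67 277.08873091100577 137.68878357030016 3798 [253. 201. 100.]
flange [ 0.43828547 -0.40124611  0.01448304] [ 0.5097992  -0.33076334  0.02287981] mid [ 0.47421216 -0.36580822  0.0191199 ]
ears [[ 0.48493043 -0.38383698]
 [ 0.46419284 -0.3472228 ]] [ 0.47456163 -0.3655299 ] 0.04207904 119.526405 0.04200799438141234
mask 0.59 207.12478729438456 12.935337492909813 1763 [194. 109. 231.]
flange [ 0.53260887 -0.28188333  0.01401318] [ 0.57426057 -0.21967184  0.02293295] mid [ 0.55259315 -0.25184355  0.01875033]
```

View pics/w1.png

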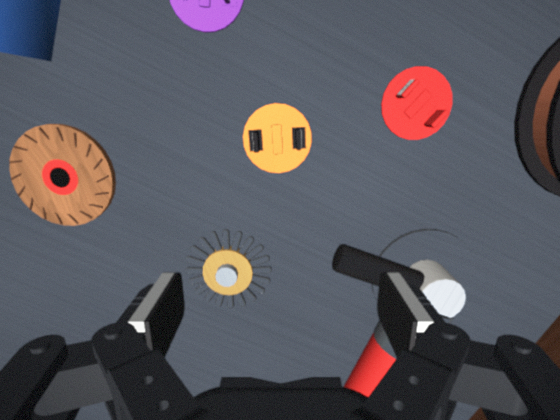

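The close view confirms the orange cap at (277,137), with black ears at (256,140) and (299,138). Red is at (416,103) and purple at (205,5).

Request:
step_arm([
  [[0.0425,-0.002,0.01],[0,0,-0.054],0.2],
  [[0,0,0.04],[0,0,0],0.25],
  [[0,0,0.045],[0,0,0],0.25],
  [[0,0,0.045],[0,0,0],0.25],
  [[0,0,0.03],[0,0,0],0.25],
  [[0,0,0],[0,0,0],0.25],
  [[0,0,0],[0,0,0],0.25],
])

```text
time_s: 2.85
tcp_pos: [0.4719, -0.3681, 0.0617]
orientation: [0.968, 0.252, -0.0, -0.0]
wrist_force: [0.3, -0.8, 0.9]
grip_width: 0.0639
grip_force: 0.0
```

Run:
```python
from h import *
s=read_state();print(s['time_s'],s['tcp_pos'],s['grip_width'])
print(rel(R.from_quat([0.974,.228,0,0]).as_matrix(),[.4745,-.3657,.021]))
M=R.from_quat(s['orientation']).as_matrix();print(M)
```

```text
2.85 [ 0.4718647  -0.36808222  0.06170437] 0.06390526349819145
(array([ 0.00347481, -0.0007708 ,  0.04070377]), array([-0.00065104,  0.00033732,  0.04865039]))
[[ 8.73455202e-01  4.86904146e-01 -6.01553672e-04]
 [ 4.86904412e-01 -8.73455161e-01  4.19131557e-04]
 [-3.21353267e-04 -6.58991776e-04 -9.99999731e-01]]
```

Request:
step_arm([
  [[0.0035,-0.0005,0.02],[0,0,0],0.25],
  [[0,0,0.02],[0,0,0],0.25],
  [[0,0,0],[0,0,0],0.25],
  [[0,0,0],[0,0,0],0.6],
  [[0,0,0],[0,0,0],0.8],
  [[0,0,0],[0,0,0],1],
  [[0,0,0],[0,0,0],1],
  [[0,0,0],[0,0,0],1],
], force=45)

```text
time_s: 3.65
tcp_pos: [0.4768, -0.367, 0.0256]
orientation: [0.968, 0.252, 0.001, 0.002]
wrist_force: [-3.2, 3.5, 12.4]
grip_width: 0.0328
grip_force: 46.0
```

Request:
step_arm([
  [[0,0,-0.02],[0,0,0],1],
  [[0,0,-0.04],[0,0,0],1],
  [[0,0,-0.045],[0,0,0],1],
  [[0,0,-0.045],[0,0,0],1],
  [[0,0,-0.03],[0,0,0],1],
  [[0,0,0],[0,0,0],1],
])

```text
time_s: 4.25
tcp_pos: [0.4782, -0.3683, 0.2091]
orientation: [0.968, 0.252, 0.003, 0.006]
wrist_force: [-0.2, -0.4, 0.1]
grip_width: 0.0321
grip_force: 46.2
```

Run:
```python
from h import *
s=read_state();print(s['time_s'],s['tcp_pos'],s['orientation'],s['grip_width'],s['grip_force'])
im,d=capture('wrist');save('w2.png',im)
tips('wrist',['cap_center'])
# extractor yaw from top cloud
z=np.load('top0.npz');P=cloud('top',z['d']);im=z['im'].astype(int)
m=(im[...,2]>im[...,0]+50)&(im[...,2]>im[...,1]+30)
Q=P[m];Q=Q[(Q[:,0]>.3)&(Q[:,0]<.75)&(Q[:,1]>-.2)&(Q[:,1]<.3)]
print(len(Q))
w=Q[(Q[:,2]>.11)&(Q[:,2]<.13)];print('walls',len(w),cv2.minAreaRect(w[:,:2].astype(np.float32)))
sl=Q[(Q[:,1]<0.02)&(Q[:,2]>.03)&(Q[:,2]<.158)]
# lid plane
l=Q[(Q[:,2]>.18)];c=l.mean(0);u,sv,vt=np.linalg.svd(l-c);print('lid',len(l),c,vt[2],sv)
for lo,hi in [(.03,.15)]:
    # slope plane ransac
    best=0;rng=np.random.default_rng(0)
    for _ in range(300):
        a,b,cc=sl[rng.choice(len(sl),3,False)];n=np.cross(b-a,cc-a);L=np.linalg.norm(n)
        if L<1e-6: continue
        n/=L;k=abs((sl-a)@n)<.003
        if k.sum()>best: best=k.sum();K=k
    q=sl[K];c=q.mean(0);n=np.linalg.svd(q-c)[2][2];print('slope',best,len(sl),c,n*np.sign(n[2]))
# grey rim
g=(abs(im[...,0]-im[...,2])<30)&(P[...,0]>.45)&(P[...,0]<.62)&(P[...,1]>-.13)&(P[...,1]<0)&(P[...,2]>.1)
G=P[g];print('rim',len(G),G.min(0),G.max(0))
np.save('rim.npy',G)
```

```text
4.25 [ 0.47821086 -0.36826571  0.20913409] [0.96767731 0.25210391 0.00347455 0.00567142] 0.03206914455231243 46.17625951766968
wrist cap_center [([0.4808, -0.3674, 0.205], 0.88), ([0.5712, -0.4753, 0.02], 0.65), ([0.5709, -0.2414, 0.0209], 0.59)]
4576
walls 907 ((0.5242817401885986, 0.05685412138700485), (0.200022891163826, 0.3158302903175354), 6.486110210418701)
lid 2093 [0.51816433 0.07789097 0.29241939] [ 0.14747032 -0.98904242  0.0068988 ] [7.18062893 2.76737485 1.32481411]
slope 1124 1547 [ 0.53642757 -0.05224802  0.11970697] [ 0.0496235  -0.4969714   0.86634689]
rim 634 [ 0.45672819 -0.09957031  0.10133647] [ 0.58765839 -0.00260689  0.16429413]
```

View pics/w2.png

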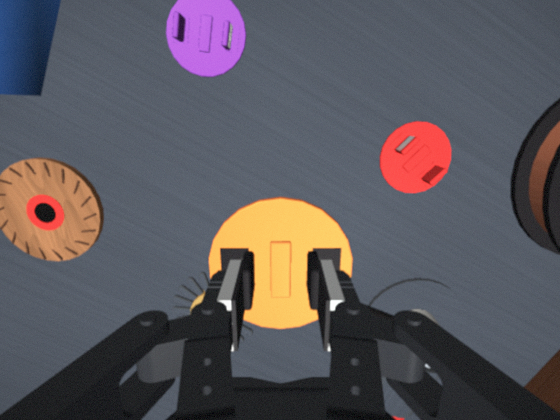

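Run:
```python
from h import *
s=read_state();R0=R.from_quat(s['orientation']);
im,d=capture('wrist');P=cloud('wrist',d)
m=(im[...,0]>180)&(im[...,1]>90)&(im[...,1]<210)&(im[...,2]<90)&(d>0)&(P[...,2]>.15)
Q=R0.inv().apply(P[m]-s['tcp_pos']);
# flange plane in tool frame: ransac
rng=np.random.default_rng(0);best=0
for _ in range(300):
    a,b,c=Q[rng.choice(len(Q),3,False)];n=np.cross(b-a,c-a);L=np.linalg.norm(n)
    if L<1e-7: continue
    n/=L;k=abs((Q-a)@n)<.001
    if k.sum()>best:best=k.sum();K=k
q=Q[K];c=q.mean(0);n=np.linalg.svd(q-c)[2][2];n*=-np.sign(n[2]);print('flange tool frame',best,len(Q),c,n,(np.percentile(q,.5,0)+np.percentile(q,99.5,0))/2,np.ptp(q,axis=0))
(cx,cy),r=cv2.minEnclosingCircle(q[:,:2].astype(np.float32));print('circ',cx,cy,r)
# rim from top
G=np.load('rim.npy');yaw=.11;a=np.array([np.sin(yaw)*.5,-np.cos(yaw)*.5,.866]);cs=np.array([.5364,-.0522,.1197])
h=(G-cs)@a;print(np.histogram(h,bins=np.arange(-.03,.05,.004)))
g=G[abs(h-.022)<.004];xa=np.array([np.cos(yaw),np.sin(yaw),0]);ya=np.cross(a,xa)
uv=np.c_[(g-cs)@xa,(g-cs)@ya];(cx,cy),r=cv2.minEnclosingCircle(uv.astype(np.float32));print('rim',len(g),cs+cx*xa+cy*ya+.022*a,r)
rim=np.array([.537,-.0645,.1387])
v=np.cross([0,0,-1],-a);Rt=(R.from_rotvec(v/np.linalg.norm(v)*np.pi/6)*R0).as_matrix()
print(Rt)
pt=rim+.12*a-.08*Rt[:,0];print('standoff',pt,rel(Rt,pt))
```

```text
flange tool frame 396 681 [ 0.01362703 -0.00120733  0.00982978] [ 0.02359647  0.01137206 -0.99965688] [ 0.00377091 -0.0008839   0.00979311] [0.06611137 0.07033465 0.00340095]
circ 0.00013310412759892642 -0.00022697383246850222 0.03593367338180542
(array([  0,   0,   0,   0,   0,   0,   6,  49, 162, 121,  31,  33, 100,
       114,  18,   0,   0,   0,   0]), array([-0.03 , -0.026, -0.022, -0.018, -0.014, -0.01 , -0.006, -0.002,
        0.002,  0.006,  0.01 ,  0.014,  0.018,  0.022,  0.026,  0.03 ,
        0.034,  0.038,  0.042,  0.046]))
rim 214 [ 0.53800824 -0.06432302  0.13804397] 0.04300716146826744
[[ 0.87867689  0.47458329 -0.05193872]
 [ 0.43550744 -0.75221309  0.49447824]
 [ 0.19560213 -0.4571063  -0.86763681]]
standoff [ 0.47329255 -0.15897796  0.22697183] (array([ 0.09902666, -0.18118946, -0.02554882]), array([0.47897674, 0.20476936, 0.00076569]))
```

Request:
step_arm([
  [[0.02,-0.036,-0.005],[0,0,0],1],
  [[0.02,-0.036,-0.005],[0,0,0],1],
  [[0.02,-0.036,-0.005],[0,0,0],1],
  [[0.02,-0.036,-0.005],[0.12,0.051,0],1],
  [[0.02,-0.036,-0.005],[0.12,0.051,0],1],
  [[0,0,0],[0.12,0.051,0],1],
  [[0,0,0],[0.12,0.051,0],1],
  [[0,0,0],[0,0,0],1],
])

```text
time_s: 5.2
tcp_pos: [0.4733, -0.1618, 0.2265]
orientation: [0.935, 0.241, 0.035, -0.259]
wrist_force: [-0.2, -0.7, -2.3]
grip_width: 0.0327
grip_force: 46.2
```

```bash
cat > tgt.py <<'E'
from h import *
yaw=.11;a=np.array([np.sin(yaw)*.5,-np.cos(yaw)*.5,.866]);xe=np.array([np.cos(yaw),np.sin(yaw),0])
def Rfor(zt,ref):
    """orientation with tool z=zt, x nearest to ref"""
    zt=np.array(zt)/np.linalg.norm(zt);x=ref-zt*(ref@zt);x/=np.linalg.norm(x);return np.column_stack([x,np.cross(zt,x),zt])
E
python3 - <<'E'
from tgt import *
s=read_state();print(s['time_s'],s['tcp_pos'],s['qpos'],s['grip_width'])
im,d=capture('wrist');save('w3.png',im)
tips('wrist',['inlet_rim','lid_hinge','lid_edge'])
P=cloud('wrist',d);rim=np.array([.5378,-.0643,.1382])
p=(P-rim)@a; ya=np.cross(a,xe);r=np.hypot((P-rim)@xe,(P-rim)@ya)
k=(abs(p)<.006)&(r<.05)&(d>0);print(k.sum())
Q=P[k];c=Q.mean(0);sv=np.linalg.svd(Q-c);n=sv[2][2];n*=np.sign(n[2]);print('rim plane',c,n,sv[1],'h',np.median((Q-rim)@a))
uv=np.c_[(Q-rim)@xe,(Q-rim)@ya];(cx,cy),rr=cv2.minEnclosingCircle(uv.astype(np.float32));print('centre',rim+cx*xe+cy*ya,rr)
E
```

```text
5.2 [ 0.47330025 -0.1618109   0.22649658] [-0.68145058  0.52883218  0.16748048  1.60711321  0.35902972  1.88274694] 0.03268877966943387
wrist inlet_rim [([0.5333, -0.0664, 0.1361], 0.96)]
wrist lid_hinge [([0.5342, 0.013, 0.1528], 0.76)]
wrist lid_edge []
5404
rim plane [ 0.54073848 -0.06259568  0.14217151] [ 0.04754227 -0.48984853  0.87051028] [1.86259889 1.84586606 0.06522036] h 0.0028057040255358803
centre [ 0.53906926 -0.06197388  0.13945446] 0.042334895581007004
```

View pics/w3.png

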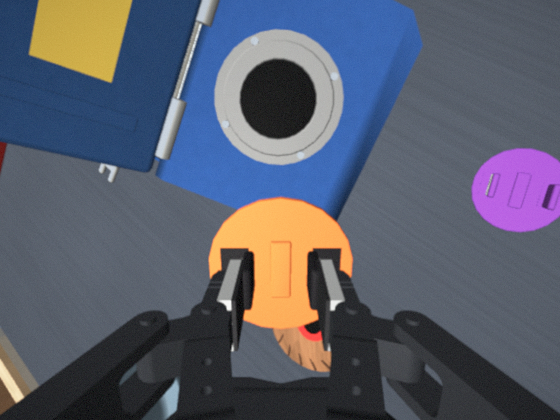

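```bash
cat >> tgt.py <<'E'
yaw=.10;a=np.array([np.sin(yaw)*.5,-np.cos(yaw)*.5,.866]);xe=np.array([np.cos(yaw),np.sin(yaw),0]);ye=np.array([-np.sin(yaw),np.cos(yaw),0])
W=np.array([.5388,-.0636,.141])
def capplane(P,d,s):
    R0=R.from_quat(s['orientation']);Q=R0.inv().apply(P[d>0]-s['tcp_pos'])
    Q=Q[(abs(Q[:,2]-.0095)<.007)&(np.hypot(Q[:,0],Q[:,1])<.039)]
    rng=np.random.default_rng(0);best=0
    for _ in range(300):
        p,b,c=Q[rng.choice(len(Q),3,False)];n=np.cross(b-p,c-p);L=np.linalg.norm(n)
        if L<1e-5: continue
        n/=L;k=abs((Q-p)@n)<.001
        if k.sum()>best:best=k.sum();K=k
    q=Q[K];c=q.mean(0);n=np.linalg.svd(q-c)[2][2];n*=-np.sign(n[2])
    print('cap plane',best,len(Q),n,'z at axis',c[2]+(n[0]*c[0]+n[1]*c[1])/n[2],cv2.minEnclosingCircle(q[:,:2].astype(np.float32)))
E
python3 - <<'E'
from tgt import *
s=read_state();im,d=capture('wrist');P=cloud('wrist',d);capplane(P,d,s)
R0=R.from_quat(s['orientation']).as_matrix()
Rt=Rfor(-a,R0[:,0])
for off in (.04,.006):
    print(rel(Rt,W+a*(off+.0118)), (W+a*(off+.0118)))
E
```

```text
cap plane 8703 11053 [ 0.00379582  0.00273198 -0.99998906] z at axis 0.006849763509550091 ((0.0005987471668049693, 0.0005957513931207359), 0.036057621240615845)
(array([ 8.00859136e-02, -6.35219734e-05,  7.15639694e-02]), array([0.00262819, 0.00482358, 0.00082536])) [ 0.54138569 -0.08937061  0.1858588 ]
(array([ 0.08024995, -0.00015281,  0.10556271]), array([0.00262819, 0.00482358, 0.00082536])) [ 0.53968852 -0.07245554  0.1564148 ]
```

Request:
step_arm([
  [[0.04,0,0.01],[0.003,0.005,0],1],
  [[0.0395,-0.0007,0.02],[0,0,0],1],
  [[0,0,0.03],[0,0,0],1],
  [[0,0,0.01],[0,0,0],1],
  [[0,0,0],[0,0,0],1],
  [[0,0,0],[0,0,0],1],
])

```text
time_s: 6.05
tcp_pos: [0.5405, -0.0907, 0.1883]
orientation: [0.935, 0.243, 0.04, -0.257]
wrist_force: [-0.0, -0.2, -0.8]
grip_width: 0.0324
grip_force: 46.2
```

Run:
```python
from tgt import *
s=read_state();print(s['time_s'],s['wrist_force'],s['grip_width'],s['grip_force'])
R0=R.from_quat(s['orientation']).as_matrix()
print(rel(Rfor(-a,R0[:,0]),W+a*(.006+.0088)))
```

```text
6.05 [-0.02054324 -0.17132366 -0.83093549] 0.03236966989377189 46.17208242416382
(array([0.0008245 , 0.00061366, 0.03970806]), array([-1.50087370e-03, -9.12755381e-04,  6.84965449e-07]))
```

Request:
step_arm([
  [[0,0,0.015],[0,0,0],1],
  [[0,0,0.01],[0,0,0],1],
  [[0,0,0.005],[0,0,0],1],
  [[0,0,0.003],[0,0,0],1],
  [[0,0,0],[0,0,0],1],
])

```text
time_s: 6.55
tcp_pos: [0.5391, -0.0741, 0.1585]
orientation: [0.935, 0.243, 0.04, -0.257]
wrist_force: [0.8, 0.6, -1.1]
grip_width: 0.0327
grip_force: 46.2
```

Run:
```python
from tgt import *
s=read_state();print(s['time_s'],s['wrist_force'],s['wrist_torque'],s['grip_width'],s['grip_force'])
R0=R.from_quat(s['orientation']);print('Ftool',R0.inv().apply(s['wrist_force']))
print(rel(Rfor(-a,R0.as_matrix()[:,0]),W+a*(.006+.0088)))
```

```text
6.55 [ 0.80757715  0.56894726 -1.10742126] [-0.4819173  -0.03252787 -0.02365601] 0.032748592844148966 46.171202659606934
Ftool [0.7359553  0.46727339 1.20095339]
(array([8.33012036e-04, 7.82020270e-05, 5.59412246e-03]), array([-2.65209019e-03, -5.35557758e-04,  7.10174171e-07]))
```

Request:
step_arm([
  [[0,0,0.003],[0,0,0],1],
  [[0,0,0.003],[0,0,0],1],
  [[0,0,0],[0,0,0],1],
  [[0,0,0],[0,0,0],1],
])

```text
time_s: 6.95
tcp_pos: [0.5394, -0.0728, 0.1557]
orientation: [0.935, 0.243, 0.041, -0.255]
wrist_force: [-5.1, -7.7, 12.1]
grip_width: 0.0324
grip_force: 49.8
```

Request:
step_arm([
  [[0,0,0.002],[0,0,0],1],
  [[0,0,0],[0,0,0],1],
  [[0,0,0],[0,0,0],1],
])

```text
time_s: 7.25
tcp_pos: [0.5386, -0.0706, 0.1515]
orientation: [0.935, 0.243, 0.04, -0.256]
wrist_force: [-1.3, -2.5, 0.1]
grip_width: 0.0324
grip_force: 46.6
```

Run:
```python
from tgt import *
s=read_state();print(s['time_s'],s['wrist_force'],s['wrist_torque'],s['grip_width'],s['grip_force'])
R0=R.from_quat(s['orientation']);print('Ftool',R0.inv().apply(s['wrist_force']))
print(rel(Rfor(-a,R0.as_matrix()[:,0]),W+a*(.006+.0088)))
im,d=capture('wrist');P=cloud('wrist',d);capplane(P,d,s);save('w4.png',im)
```

```text
7.25 [-1.30280725 -2.47336343  0.10865469] [-1.00586115  0.20416368  0.17510345] 0.032390204762380824 46.61657631397247
Ftool [-2.1965944   1.1880271  -1.26103287]
(array([ 0.0011048 , -0.00038808, -0.00217803]), array([-1.44512875e-03,  1.27280802e-04, -9.19685896e-08]))
cap plane 8593 12318 [ 0.00102944  0.004898   -0.99998747] z at axis 0.0074438014356865536 ((0.0003305262071080506, 0.00023949779279064387), 0.03624866530299187)
```

Request:
step_arm([
  [[0,0,0.002],[0,0,0],1],
  [[0,0,0],[0,0,0],1],
  [[0,0,0],[0,0,0],1],
])

```text
time_s: 7.6
tcp_pos: [0.5384, -0.0692, 0.1493]
orientation: [0.935, 0.243, 0.039, -0.257]
wrist_force: [-0.6, -4.6, -2.4]
grip_width: 0.0327
grip_force: 46.4
```

Request:
step_arm([
  [[0,0,0.0015],[0,0,0],1],
  [[0,0,0],[0,0,0],1],
  [[0,0,0],[0,0,0],1],
])

```text
time_s: 7.9
tcp_pos: [0.5384, -0.0685, 0.1482]
orientation: [0.935, 0.243, 0.039, -0.257]
wrist_force: [-1.9, -3.9, -1.7]
grip_width: 0.0326
grip_force: 46.6
```

Run:
```python
from tgt import *
s=read_state();print(s['time_s'],s['grip_force'])
R0=R.from_quat(s['orientation']);print('Ftool',R0.inv().apply(s['wrist_force']))
print(rel(Rfor(-a,R0.as_matrix()[:,0]),W+a*(.006+.0088)))
im,d=capture('wrist');P=cloud('wrist',d);capplane(P,d,s);save('w4.png',im)
```

```text
7.9 46.63494944572449
Ftool [-3.69906302  2.81922934 -0.3572895 ]
(array([ 0.00110202, -0.0002169 , -0.00616262]), array([-2.17434306e-03,  5.15665181e-04, -5.60616737e-07]))
cap plane 8670 12832 [ 0.00245545  0.00398392 -0.99998905] z at axis 0.007293997099853791 ((0.00023128092288970947, 0.0007411902770400047), 0.03625422343611717)
```

View pics/w4.png

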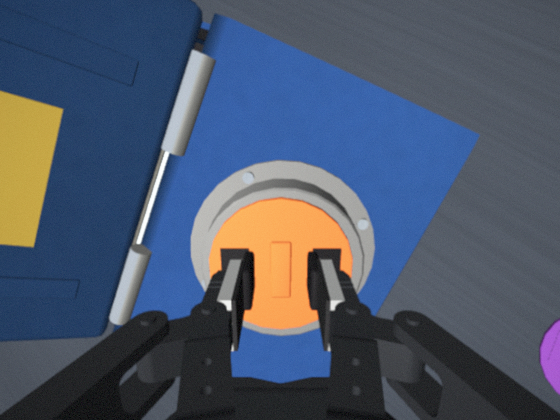

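Run:
```python
from tgt import *
s=read_state();R0=R.from_quat(s['orientation'])
im,d=capture('wrist');P=cloud('wrist',d);Q=R0.inv().apply((P-s['tcp_pos']).reshape(-1,3)).reshape(P.shape)
r=np.hypot(Q[...,0],Q[...,1]);k=(d>0)&(r>.0)&(r<.046)&(Q[...,2]>-.002)&(Q[...,2]<.06)
h,e=np.histogram(Q[k][:,2],bins=np.arange(0,.05,.002));print(list(zip(np.round(e,3),h)))
for (u,v) in [(202,230),(205,260),(230,190),(280,170),(365,260),(340,190),(280,215),(240,240)]: print((u,v),np.round(Q[v,u],4))
```

```text
[(np.float64(0.0), np.int64(59)), (np.float64(0.002), np.int64(406)), (np.float64(0.004), np.int64(1040)), (np.float64(0.006), np.int64(8506)), (np.float64(0.008), np.int64(1068)), (np.float64(0.01), np.int64(1832)), (np.float64(0.012), np.int64(1540)), (np.float64(0.014), np.int64(125)), (np.float64(0.016), np.int64(146)), (np.float64(0.018), np.int64(130)), (np.float64(0.02), np.int64(129)), (np.float64(0.022), np.int64(119)), (np.float64(0.024), np.int64(130)), (np.float64(0.026), np.int64(172)), (np.float64(0.028), np.int64(290)), (np.float64(0.03), np.int64(1806)), (np.float64(0.032), np.int64(77)), (np.float64(0.034), np.int64(0)), (np.float64(0.036), np.int64(0)), (np.float64(0.038), np.int64(0)), (np.float64(0.04), np.int64(0)), (np.float64(0.042), np.int64(0)), (np.float64(0.044), np.int64(0)), (np.float64(0.046), np.int64(0))]
(202, 230) [ 0.0115 -0.0426  0.0307]
(205, 260) [ 0.0022 -0.0376  0.0121]
(230, 190) [ 0.0341 -0.0261  0.0311]
(280, 170) [0.0449 0.0006 0.031 ]
(365, 260) [-0.0069  0.0491  0.0309]
(340, 190) [0.034  0.0326 0.0313]
(280, 215) [0.0274 0.0006 0.0087]
(240, 240) [ 0.0156 -0.0186  0.0062]
```

Request:
step_arm([
  [[0,0,0.0015],[0,0,0],1],
  [[0,0,0],[0,0,0],1],
  [[0,0,0],[0,0,0],1],
])

```text
time_s: 8.3
tcp_pos: [0.5384, -0.0682, 0.1477]
orientation: [0.935, 0.243, 0.04, -0.256]
wrist_force: [-3.8, -6.5, 2.7]
grip_width: 0.0325
grip_force: 47.7
```

Run:
```python
from tgt import *
s=read_state();R0=R.from_quat(s['orientation']);print(s['time_s'],R0.inv().apply(s['wrist_force']),s['tcp_pos'])
im,d=capture('wrist');P=cloud('wrist',d);capplane(P,d,s);Q=R0.inv().apply((P-s['tcp_pos']).reshape(-1,3)).reshape(P.shape)
r=np.hypot(Q[...,0],Q[...,1]);k=(d>0)&(r>.0375)&(r<.0415)&(Q[...,2]>.008)&(Q[...,2]<.016)
q=Q[k];print(len(q),np.median(q,0))
for w in (-1,1):
  z=q[q[:,1]*w>0];print(w,len(z),np.median(z,0))
```

```text
8.3 [-5.61625229  1.86055987 -5.35443673] [ 0.53838463 -0.0682161   0.14765444]
cap plane 8700 12889 [ 0.00665784  0.00215165 -0.99997552] z at axis 0.0071409486698072455 ((0.000173708307556808, 0.0007836817530915141), 0.03603680804371834)
2265 [0.019461   0.00824443 0.0113921 ]
-1 916 [ 0.0166863  -0.01926741  0.01152293]
1 1349 [0.02078408 0.02521691 0.01133994]
```

Request:
step_arm([
  [[0,0,0.001],[0,0,0],1],
  [[0,0,0],[0,0,0],1],
  [[0,0,0],[0,0,0],0.3],
  [[0,0,0],[0,0,0],0.25],
  [[0,0,0],[0,0,0],0.25],
  [[0,0,-0.02],[0,0,0],0.25],
  [[0,0,-0.03],[0,0,0],0.25],
  [[0,0,-0.02],[0,0,0],0.25],
])

```text
time_s: 9.15
tcp_pos: [0.5426, -0.1018, 0.2084]
orientation: [0.934, 0.243, 0.041, -0.257]
wrist_force: [0.8, 0.6, -0.1]
grip_width: 0.0641
grip_force: 0.0
```

Request:
step_arm([
  [[-0.04,0,-0.02],[0,0,0],0.3],
  [[-0.02,0,-0.02],[0,0,0],0.3],
  [[0,0,0],[0,0,0],0.4],
])

```text
time_s: 9.45
tcp_pos: [0.4911, -0.1497, 0.2312]
orientation: [0.935, 0.242, 0.041, -0.256]
wrist_force: [0.4, 0.3, -0.3]
grip_width: 0.0516
grip_force: 0.0
```

Run:
```python
from tgt import *
s=read_state();R0=R.from_quat(s['orientation']);print(s['time_s'],s['tcp_pos'])
im,d=capture('wrist');save('w5.png',im);P=cloud('wrist',d);ya=np.cross(a,xe)
tips('wrist',['cap_center','lid_hinge','lid_edge'])
X=np.array([.5384,-.0682,.1477])-.0115*a  # rim guess
H=(P-X)@a;u=(P-X)@xe;v=(P-X)@ya;rr=np.hypot(u,v)
O=(im[...,0]>150)&(im[...,1]>80)&(im[...,2]<100)&(d>0)&(abs(H-.004)<.006)
k=O;c=P[k].mean(0);n=np.linalg.svd(P[k]-c)[2][2];n*=np.sign(n[2]);print('flange',k.sum(),np.median(H[k]),n,np.degrees(np.arccos(n@a)),cv2.minEnclosingCircle(np.c_[u[k],v[k]].astype(np.float32)))
k=(d>0)&(rr>.0375)&(rr<.0415)&(abs(H)<.006);c=P[k].mean(0);n=np.linalg.svd(P[k]-c)[2][2];n*=np.sign(n[2]);print('rim',k.sum(),np.median(H[k]),n,cv2.minEnclosingCircle(np.c_[u,v][k.ravel()].astype(np.float32)) if 0 else '')
k=(d>0)&(rr<.05)&(abs(H)<.002)&~O;print('rimcirc',cv2.minEnclosingCircle(np.c_[u[k],v[k]].astype(np.float32)))
k=(d>0)&(rr<.03)&(H>.015)&(H<.03);print('ears',k.sum());e=np.c_[u[k],v[k]].astype(np.float32);L=cv2.kmeans(e,2,None,(3,50,1e-6),5,cv2.KMEANS_PP_CENTERS)[2];print(L,np.linalg.norm(L[0]-L[1]),cv2.minAreaRect(e))
```

```text
9.45 [ 0.49105081 -0.14971763  0.23117032]
wrist cap_center [([0.5417, -0.0692, 0.1431], 0.94), ([0.5688, -0.243, 0.0167], 0.7), ([0.5322, 0.0126, 0.1544], 0.18)]
wrist lid_hinge [([0.533, 0.009, 0.1524], 0.8)]
wrist lid_edge []
flange 7592 0.003440804998870491 [ 0.06122736 -0.52068986  0.85154758] 1.7364935352187625 ((0.002285326598212123, 0.04956383630633354), 0.08584176003932953)
rim 1478 -0.0010469370476268167 [ 0.05754576 -0.49235373  0.86849081] 
rimcirc ((-0.00029046047711744905, -0.0018715810729190707), 0.04205102473497391)
ears 493
[[ 0.00988804 -0.02022615]
 [-0.00677564  0.01805012]] 0.041746266 ((0.0013540259096771479, -0.0011537373065948486), (0.019884152337908745, 0.04849306866526604), 24.240921020507812)
```

View pics/w5.png

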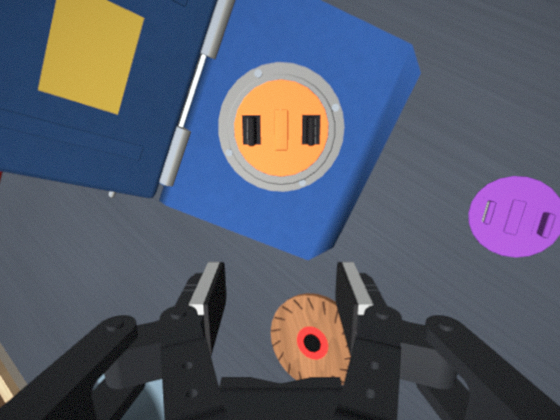

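Run:
```python
from tgt import *
s=read_state();R0=R.from_quat(s['orientation']);hinge=np.array([.533,.011,.154])
def pt(f,r,dl):
    return hinge+r*(np.cos(f)*ye+np.sin(f)*np.array([0,0,1]))+dl*(-np.sin(f)*ye+np.cos(f)*np.array([0,0,1]))
p=np.array(s['tcp_pos'])
for f,dl in [(1.066,.03)]+[(1.066,0.0)]+[(x,0.) for x in np.arange(.98,.03,-.09)]+[(.04,.0),(0,.002)]:
    q=pt(f,.165,dl);print(round(f,2),q.round(3),R0.inv().apply(q-p).round(4));p=q
print(R0.as_matrix().round(3))
```

```text
1.07 [0.528 0.064 0.313] [ 0.14   -0.1799  0.0315]
1.07 [0.525 0.09  0.298] [ 0.0061 -0.0141  0.0257]
0.98 [0.524 0.102 0.291] [ 0.0027 -0.0062  0.0125]
0.89 [0.523 0.114 0.282] [ 0.0024 -0.0054  0.0136]
0.8 [0.522 0.125 0.272] [ 0.0019 -0.0043  0.0141]
0.71 [0.521 0.136 0.262] [ 0.0013 -0.0031  0.0145]
0.62 [0.52  0.145 0.25 ] [ 0.0008 -0.0019  0.0147]
0.53 [0.519 0.153 0.237] [ 0.0003 -0.0006  0.0148]
0.44 [0.518 0.16  0.224] [-0.0002  0.0006  0.0148]
0.35 [0.518 0.165 0.211] [-0.0008  0.0018  0.0147]
0.26 [0.517 0.17  0.196] [-0.0013  0.003   0.0145]
0.17 [0.517 0.173 0.182] [-0.0018  0.0042  0.0141]
0.08 [0.517 0.175 0.167] [-0.0023  0.0053  0.0137]
0.04 [0.517 0.175 0.161] [-0.0012  0.0027  0.0059]
0 [0.517 0.175 0.156] [-0.0009  0.002   0.004 ]
[[ 0.878  0.475 -0.051]
 [ 0.434 -0.749  0.501]
 [ 0.2   -0.462 -0.864]]
```

Request:
step_arm([
  [[0.028,-0.036,0.0],[0,0,0],1],
  [[0.028,-0.036,0.005],[0,0,0],1],
  [[0.028,-0.036,0.008],[0,0,0],1],
  [[0.028,-0.036,0.008],[0,0,0],1],
  [[0.028,-0.036,0.01],[0,0,0],1],
  [[0,0,0],[0,0,0],1],
  [[0,0,0],[0,0,0],1],
])

```text
time_s: 10.35
tcp_pos: [0.5271, 0.0651, 0.3134]
orientation: [0.934, 0.245, 0.039, -0.257]
wrist_force: [-0.2, -0.9, -0.5]
grip_width: -0.0002
grip_force: 0.0
```

Request:
step_arm([
  [[0.003,-0.007,0.013],[0,0,0],1],
  [[0.003,-0.007,0.013],[0,0,0],1],
  [[0.003,-0.006,0.0125],[0,0,0],1],
  [[0.0025,-0.0055,0.0135],[0,0,0],1],
  [[0.002,-0.0045,0.014],[0,0,0],1],
  [[0.0015,-0.003,0.0145],[0,0,0],1],
  [[0.001,-0.002,0.0145],[0,0,0],1],
])

```text
time_s: 11.05
tcp_pos: [0.5196, 0.1429, 0.2491]
orientation: [0.935, 0.242, 0.039, -0.257]
wrist_force: [0.2, -1.9, 0.5]
grip_width: -0.0003
grip_force: 0.8
```

Run:
```python
from tgt import *
s=read_state();R0=R.from_quat(s['orientation']);print(s['time_s'],s['tcp_pos'],s['wrist_force'],s['grip_width'],s['qpos'])
capture('scene');tips('scene',['lid_edge','keeper_seat','lid_hinge'])
```

```text
11.05 [0.51956798 0.14285976 0.2491261 ] [ 0.20832939 -1.85877102  0.49267853] -0.00027999624267007356 [-0.14113239  0.34404935 -0.03338917  1.33299472  0.50833155  2.45755917]
scene lid_edge [([0.5127, 0.1569, 0.252], 0.62)]
scene keeper_seat [([0.2915, 0.3958, 0.0009], 0.66), ([0.5089, 0.2008, 0.2595], 0.59)]
scene lid_hinge [([0.5288, 0.0139, 0.1553], 0.78), ([0.5245, 0.0582, 0.0008], 0.44)]
```

Lid is following. Continue to shut.

Request:
step_arm([
  [[0.0003,-0.0006,0.0148],[0,0,0],1],
  [[-0.0002,0.0006,0.0148],[0,0,0],1],
  [[-0.0008,0.0018,0.0147],[0,0,0],1],
  [[-0.0013,0.003,0.0145],[0,0,0],1],
  [[-0.0018,0.004,0.014],[0,0,0],1],
  [[-0.0023,0.005,0.0137],[0,0,0],1],
  [[-0.0012,0.0027,0.006],[0,0,0],1],
  [[0,0,0],[0,0,0],1],
])

```text
time_s: 12.05
tcp_pos: [0.5172, 0.1738, 0.1618]
orientation: [0.935, 0.243, 0.04, -0.257]
wrist_force: [-0.0, -0.5, 0.4]
grip_width: -0.0001
grip_force: 0.3
```

Request:
step_arm([
  [[-0.0009,0.002,0.004],[0,0,0],1],
  [[-0.0004,0.001,0.002],[0,0,0],1],
  [[0,0,0],[0,0,0],1],
])

```text
time_s: 12.35
tcp_pos: [0.5176, 0.1741, 0.1589]
orientation: [0.935, 0.242, 0.041, -0.257]
wrist_force: [-7.9, -8.8, 22.1]
grip_width: -0.0001
grip_force: 10.9
```

Run:
```python
from tgt import *
s=read_state();R0=R.from_quat(s['orientation']);print(s['time_s'],s['tcp_pos'],s['wrist_force'])
capture('scene');tips('scene',['lid_edge','keeper_seat','lid_hinge'])
```

```text
12.35 [0.51756339 0.17410239 0.15885408] [-7.89812107 -8.84042939 22.0879381 ]
scene lid_edge [([0.5102, 0.1843, 0.1534], 0.74)]
scene keeper_seat [([0.5001, 0.2252, 0.1363], 0.65)]
scene lid_hinge [([0.5279, 0.0125, 0.1577], 0.95)]
```

```bash
cat >> tgt.py <<'E'
Z=np.array([0,0,1.])
def Rb(b): # tool y along xe, z tilted b from down toward -ye
    z=-np.sin(b)*ye-np.cos(b)*Z;return np.column_stack([np.cross(xe,z),xe,z])
E
python3 - <<'E'
from tgt import *
s=read_state();R0=R.from_quat(s['orientation']);bar=np.array([.502,.2685,.129])
Rt=Rb(.8);p1=np.array(s['tcp_pos'])+.06*a;p2=bar-Rt[:,2]*.11;p2[2]+=.03
print(p2,R0.inv().apply(p2-p1),rel(Rt,p2))
E
```

```text
[0.49412223 0.34701495 0.23563774] [ 0.06934936 -0.17605154  0.0813243 ] (array([ 0.06960094, -0.1761563 ,  0.02132624]), array([-0.7631422 , -1.16724786, -0.98119201]))
```

Request:
step_arm([
  [[0,0,-0.03],[0,0,0],1],
  [[0,0,-0.04],[0,0,0],1],
  [[0.015,-0.038,0.005],[0,0,0],1],
  [[0.014,-0.036,0.01],[0,0,0],1],
  [[0.014,-0.036,0.025],[0,0,0],1],
  [[0.014,-0.036,0.025],[0,0,0],1],
  [[0.012,-0.03,0.025],[-0.063,-0.097,-0.082],1],
  [[0,0,0],[-0.063,-0.097,-0.082],0.8],
])

```text
time_s: 13.35
tcp_pos: [0.4899, 0.3493, 0.2323]
orientation: [0.924, 0.343, -0.016, -0.168]
wrist_force: [0.7, -1.1, -0.2]
grip_width: 0.0133
grip_force: 0.0
```

Request:
step_arm([
  [[0,0,0],[-0.063,-0.097,-0.082],0.5],
  [[0,0,0],[-0.063,-0.097,-0.082],0.4],
  [[0,0,0],[-0.063,-0.097,-0.082],0.3],
  [[0,0,0],[-0.063,-0.097,-0.082],0.25],
  [[0,0,0],[-0.063,-0.097,-0.082],0.25],
  [[0,0,0],[-0.063,-0.097,-0.082],0.25],
  [[0,0,0],[-0.063,-0.097,-0.082],0.25],
  [[0,0,0],[-0.063,-0.097,-0.082],0.25],
])

```text
time_s: 14.15
tcp_pos: [0.4932, 0.3469, 0.2329]
orientation: [0.708, 0.64, -0.219, 0.2]
wrist_force: [-0.1, 0.6, 0.2]
grip_width: 0.0639
grip_force: 0.0
```

Request:
step_arm([
  [[0,0,0],[-0.063,-0.097,-0.082],0.25],
  [[0,0,0],[-0.063,-0.097,-0.082],0.25],
  [[0,0,0],[0,0,0],0.25],
])

```text
time_s: 14.45
tcp_pos: [0.4904, 0.3486, 0.2295]
orientation: [0.614, 0.687, -0.264, 0.285]
wrist_force: [0.1, -0.3, -0.3]
grip_width: 0.0638
grip_force: 0.0
```

Run:
```python
from tgt import *
s=read_state();print(s['time_s'],s['tcp_pos'],s['qpos'])
R0=R.from_quat(s['orientation']);print(R0.as_matrix().round(3),rel(Rb(.8),[.494,.347,.236]))
im,d=capture('wrist');save('w6.png',im);np.savez('w6.npz',im=im,d=d,P=cloud('wrist',d))
tips('wrist',['bail_bar','lever_pivot','lever_pad','keeper_seat','lid_edge'])
```

```text
14.45 [0.49035453 0.34860952 0.22952258] [ 0.79586989  1.01795535  0.93481235  2.07178235 -0.57794059  2.43350161]
[[-0.083  0.994  0.067]
 [ 0.694  0.106 -0.712]
 [-0.715 -0.013 -0.699]] (array([-0.00605251,  0.00337308, -0.00313473]), array([-0.0042865 , -0.00283544,  0.01327885]))
wrist bail_bar [([0.498, 0.2744, 0.1348], 0.75)]
wrist lever_pivot [([0.5043, 0.2278, 0.0924], 0.89)]
wrist lever_pad [([0.499, 0.2738, 0.1045], 0.92)]
wrist keeper_seat [([0.5065, 0.221, 0.1339], 0.83)]
wrist lid_edge [([0.5122, 0.178, 0.1559], 0.94)]
```

View pics/w6.png

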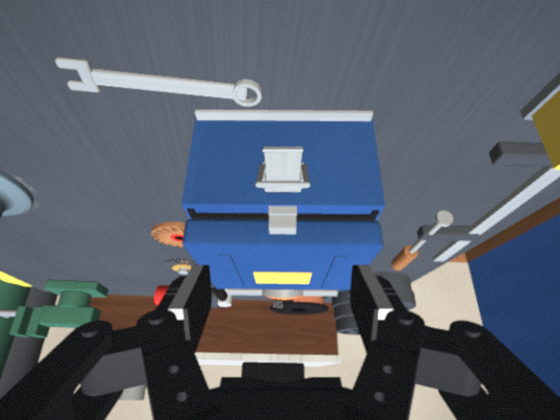

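Run:
```python
from tgt import *
z=np.load('w6.npz');P=z['P'];d=z['d'];im=z['im'].astype(int)
pv=np.array([.5043,.2278,.0924])
q=P-pv;x=q@xe;y=q@ye;h=q[...,2]
k=(d>0)&(abs(x)<.035)&(y>.012)&(y<.08)&(h>-.03)&(h<.08)
X,Y,H=x[k],y[k],h[k]
print(k.sum(),'x',np.percentile(X,[1,50,99]))
for lo in np.arange(.012,.064,.004):
    m=(Y>=lo)&(Y<lo+.004)
    for nm,mm in (('legs',m&(abs(X-np.median(X))>.0175)),('mid',m&(abs(X-np.median(X))<.015))):
        if mm.sum()>2: print(round(lo+.002,3),nm,mm.sum(),np.percentile(X[mm],[2,98]).round(4),np.percentile(H[mm],[5,50,95]).round(4))
# keeper
k=(d>0)&(abs(x)<.02)&(y>-.03)&(y<.012)&(h>.02)&(h<.08)&(np.ptp(im,axis=2)<40)
print('keeper',k.sum(),np.percentile(x[k],[1,99]),np.percentile(y[k],[1,50,99]),np.percentile(h[k],[1,50,99]))
for lo in np.arange(-.03,.012,.003):
    m=k&(y>=lo)&(y<lo+.003)
    if m.sum()>2: print(round(lo+.0015,4),m.sum(),np.percentile(h[m],[5,50,95]).round(4))
```

```text
1450 x [-0.02088599  0.00082535  0.02211336]
0.014 legs 23 [-0.021   0.0227] [0.0009 0.0033 0.0061]
0.014 mid 61 [-0.0138  0.0148] [0.0082 0.0087 0.0094]
0.018 legs 23 [-0.0206  0.0227] [0.0061 0.0086 0.0116]
0.018 mid 58 [-0.0126  0.0156] [0.0089 0.0093 0.01  ]
0.022 legs 24 [-0.0206  0.0226] [0.0108 0.0135 0.0171]
0.022 mid 69 [-0.0132  0.0151] [0.0094 0.0098 0.0106]
0.026 legs 20 [-0.0212  0.0219] [0.0159 0.018  0.02  ]
0.026 mid 73 [-0.013   0.0149] [0.0099 0.0104 0.011 ]
0.03 legs 28 [-0.0211  0.0227] [0.0208 0.0234 0.0254]
0.03 mid 70 [-0.0137  0.0148] [0.0105 0.011  0.0116]
0.034 legs 24 [-0.0211  0.0222] [0.026  0.0281 0.0302]
0.034 mid 73 [-0.0127  0.0153] [0.011  0.0115 0.0123]
0.038 legs 36 [-0.0217  0.0226] [0.0305 0.0332 0.0413]
0.038 mid 88 [-0.0138  0.0149] [0.0115 0.0122 0.0414]
0.042 legs 67 [-0.0211  0.0222] [0.0367 0.04   0.0416]
0.042 mid 291 [-0.0136  0.0154] [0.0123 0.0397 0.0419]
0.046 mid 74 [-0.0134  0.0151] [0.0125 0.0133 0.014 ]
0.05 mid 42 [-0.0127  0.015 ] [0.0133 0.0137 0.0145]
0.054 mid 36 [-0.0135  0.0148] [0.012  0.0125 0.013 ]
0.058 mid 53 [-0.0135  0.0151] [0.0164 0.02   0.0211]
0.062 mid 122 [-0.0128  0.0149] [0.0177 0.02   0.0213]
keeper 768 [-0.01184698  0.01350152] [-0.02850389 -0.01360511 -0.00045935] [0.03703904 0.04548572 0.05396894]
-0.0285 27 [0.0403 0.0532 0.0536]
-0.0255 31 [0.053  0.0535 0.0539]
-0.0225 26 [0.0531 0.0535 0.054 ]
-0.0195 32 [0.0532 0.0535 0.0538]
-0.0165 48 [0.0436 0.0535 0.054 ]
-0.0135 353 [0.0408 0.047  0.0534]
-0.0045 15 [0.0404 0.0445 0.0448]
-0.0015 232 [0.0372 0.0412 0.0451]
0.0015 3 [0.0386 0.0421 0.0441]
```

```bash
cat >> tgt.py <<'E'
O=np.array([.5043,.2278,.0924])+.0008*xe-.0022*ye+.0017*Z
def bar(th,al):
    return np.array([-2.7*np.cos(th)+10.7*np.sin(th),-2.7*np.sin(th)-10.7*np.cos(th)])/1e3+.05*np.array([np.sin(al),np.cos(al)])
def world(p): return O+p[0]*ye+p[1]*Z
def tcp(p,b,k=.009): return world(p)+k*Rb(b)[:,2]
def plan(wps,k=.009,start=None):
    s=read_state();
    R0,p0=(R.from_quat(s['orientation']),np.array(s['tcp_pos'])) if start is None else start
    for p,b in wps:
        t=tcp(p,b,k);Rt=R.from_matrix(Rb(b));print(np.round(p,4),round(b,2),'sh',R0.inv().apply(t-p0).round(4),'rot',(R0.inv()*Rt).as_rotvec().round(3));R0,p0=Rt,t
E
python3 - <<'E'
from tgt import *
b=bar(1.695,.68);print(b)
zt=np.array([-np.sin(.8),-np.cos(.8)])
plan([(b-.05*zt,.8),(b,.8)])
E
```

```text
[0.04239171 0.037525  ]
[0.0783 0.0724] 0.8 sh [ 0.0182 -0.0001  0.0865] rot [-0.004 -0.008  0.003]
[0.0424 0.0375] 0.8 sh [-0.    0.    0.05] rot [0. 0. 0.]
```

Request:
step_arm([
  [[0.018,0,0.02],[0,-0.008,0.003],0.25],
  [[0,0,0.035],[0,0,0],0.25],
  [[0,0,0.03],[0,0,0],0.25],
  [[0,0,0],[0,0,0],0.25],
  [[0,0,0],[0,0,0],0.25],
])

```text
time_s: 15.25
tcp_pos: [0.4974, 0.2974, 0.1617]
orientation: [0.618, 0.683, -0.264, 0.288]
wrist_force: [-0.0, 0.4, 0.5]
grip_width: 0.0639
grip_force: 0.0
```

Run:
```python
from tgt import *
s=read_state();print(s['time_s'],s['qpos'],s['grip_width'])
plan([(bar(1.695,.68),.8)])
im,d=capture('wrist');save('w7.png',im);P=cloud('wrist',d);R0=R.from_quat(s['orientation'])
Q=R0.inv().apply((P-s['tcp_pos']).reshape(-1,3))
# bail bar expected tool z ~ .041+.009 => find it
k=(d.ravel()>0)&(abs(Q[:,0])<.02)&(abs(Q[:,1])<.03)&(Q[:,2]>.02)&(Q[:,2]<.06);q=Q[k]
h,e=np.histogram(q[:,2],bins=np.arange(.02,.06,.004));print(list(zip(e.round(3),h)))
zmin=np.percentile(q[:,2],1);t=q[q[:,2]<zmin+.006];print(zmin,t.mean(0),np.percentile(t,[1,99],axis=0))
```

```text
15.25 [ 0.73870811  0.90519776  0.53184345  1.7535421  -0.61155943  2.38941608] 0.06386375362144882
[0.0424 0.0375] 0.8 sh [0.0009 0.0009 0.0512] rot [-0.005  0.002  0.002]
[(np.float64(0.02), np.int64(0)), (np.float64(0.024), np.int64(0)), (np.float64(0.028), np.int64(0)), (np.float64(0.032), np.int64(0)), (np.float64(0.036), np.int64(447)), (np.float64(0.04), np.int64(178)), (np.float64(0.044), np.int64(45)), (np.float64(0.048), np.int64(50)), (np.float64(0.052), np.int64(45))]
0.03768597111658508 [0.00383833 0.0004636  0.03954907] [[ 0.00140602 -0.02143877  0.03761846]
 [ 0.00587297  0.0219025   0.04318778]]
```

View pics/w7.png

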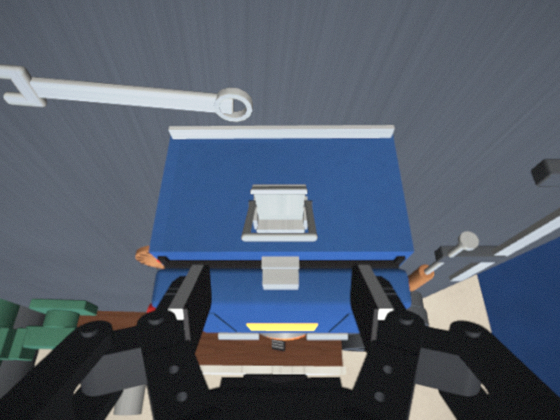

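Request:
step_arm([
  [[0.003,0.0005,0.025],[0,0,0],0.25],
  [[0,0,0.025],[0,0,0],0.25],
  [[0,0,0],[0,0,0],0.25],
  [[0,0,0],[0,0,0],0.4],
  [[0,0,0],[0,0,0],0.55],
  [[0,0,0],[0,0,0],0.7],
  [[0,0,0],[0,0,0],0.7],
], force=25)

```text
time_s: 16.0
tcp_pos: [0.5, 0.2668, 0.1249]
orientation: [0.617, 0.684, -0.263, 0.287]
wrist_force: [-5.8, 1.8, 2.2]
grip_width: 0.0427
grip_force: 24.9
```

Run:
```python
from tgt import *
s=read_state();print(s['time_s'],s['qpos'],s['grip_width'],s['grip_force'],s['wrist_force'])
p=np.array(s['tcp_pos'])-O;print('tcp plane',p@xe,p@ye,p[2])
# offset of tcp from bar, held constant: record
w=[]
N=10
for i in range(1,N+1):
    f=i/N;w.append((bar(1.695+.25*min(1,f*1.5),.68-f*.98),.8-f*.98))
R0=R.from_quat(s['orientation']);plan(w,start=(R.from_matrix(Rb(.8)),tcp(bar(1.695,.68),.8)))
```

```text
16.0 [ 0.70286282  0.86819041  0.36591425  1.59954254 -0.62944688  2.34722238] 0.04265686240704133 24.91496980190277 [-5.83032497  1.77737854  2.18309245]
tcp plane -0.0011630720547100848 0.04148224861947805 0.030803938350870946
[0.0385 0.0408] 0.7 sh [-0.0042 -0.      0.0005] rot [ 0.     0.098 -0.   ]
[0.0343 0.0437] 0.6 sh [-0.0042  0.      0.0004] rot [-0.     0.098  0.   ]
[0.0299 0.0462] 0.51 sh [-0.0042  0.      0.0004] rot [-0.     0.098  0.   ]
[0.0252 0.0482] 0.41 sh [-0.0042 -0.      0.0004] rot [-0.     0.098 -0.   ]
[0.0205 0.0498] 0.31 sh [-0.0041 -0.      0.0004] rot [0.    0.098 0.   ]
[0.0156 0.0509] 0.21 sh [-0.0041 -0.      0.0004] rot [ 0.     0.098 -0.   ]
[0.0106 0.0514] 0.11 sh [-0.004   0.      0.0005] rot [-0.     0.098 -0.   ]
[0.0058 0.0511] 0.02 sh [-0.0039 -0.      0.0008] rot [0.    0.098 0.   ]
[0.0009 0.0504] -0.08 sh [-0.0039 -0.      0.0008] rot [0.    0.098 0.   ]
[-0.0038  0.0492] -0.18 sh [-0.0039  0.      0.0008] rot [0.    0.098 0.   ]
```

Request:
step_arm([
  [[-0.0042,0,0.0004],[0,0.098,0],0.7],
  [[-0.0042,0,0.0004],[0,0.098,0],0.7],
  [[-0.0042,0,0.0003],[0,0.098,0],0.7],
  [[-0.0042,0,0.0003],[0,0.098,0],0.7],
  [[-0.0041,0,0.0003],[0,0.098,0],0.7],
  [[0,0,0],[0,0,0],0.7],
  [[0,0,0],[0,0,0],0.7],
])

```text
time_s: 16.7
tcp_pos: [0.502, 0.2471, 0.1356]
orientation: [0.662, 0.733, -0.106, 0.113]
wrist_force: [-4.9, 0.1, 2.2]
grip_width: 0.0426
grip_force: 27.6
```

Run:
```python
from tgt import *
s=read_state();print(s['time_s'],s['qpos'],s['grip_width'],s['grip_force'],s['wrist_force'],s['wrist_torque'])
p=np.array(s['tcp_pos'])-O;print('tcp plane',p@xe,p@ye,p[2],'planned',[ (tcp(np.array([.0205,.0498]),.31)-O)@ye,(tcp(np.array([.0205,.0498]),.31)-O)[2]])
im,d=capture('wrist');P=cloud('wrist',d);q=P-O;x,y,h=q@xe,q@ye,q[...,2]
k=(d>0)&(abs(x)<.014)&(y>-.005)&(y<.07)&(h>0.02)&(h<.065);print(k.sum())
for n in range(-5,70,5):
  m=k&(y>=n/1e3)&(y<n/1e3+.005)
  if m.sum()>3: print(n,m.sum(),np.percentile(h[m],[5,50,95]).round(4))
tips('wrist',['bail_bar','keeper_seat','lever_pad'])
```

```text
16.7 [ 0.50002764  0.51586124  0.00375557  1.18874791 -0.28431131  1.98864419] 0.04261070337855573 27.575693428516388 [-4.92718606  0.10405329  2.23875729] [ 0.04966573  1.23191897 -0.39057635]
tcp plane -0.0011397611611673924 0.02162746498275537 0.04149413116809503 planned [np.float64(0.017754472272009006), np.float64(0.04122899787102857)]
1481
-5 88 [0.0411 0.0416 0.0423]
0 716 [0.0344 0.0386 0.0422]
15 5 [0.0478 0.048  0.0483]
20 664 [0.0458 0.0482 0.0494]
60 7 [0.02   0.0203 0.0206]
wrist bail_bar [([0.4997, 0.2515, 0.1456], 0.88)]
wrist keeper_seat [([0.5057, 0.2272, 0.1328], 0.92)]
wrist lever_pad [([0.4998, 0.2735, 0.1051], 0.96)]
```

Request:
step_arm([
  [[-0.0042,0,0.0002],[0,0.098,0],0.7],
  [[-0.0042,0,0.0003],[0,0.098,0],0.7],
  [[-0.0042,0,0.0004],[0,0.098,0],0.7],
  [[-0.0042,0,0.0006],[0,0.098,0],0.7],
  [[-0.004,0,0.0006],[0,0.06,0],0.7],
  [[0,0,0],[0,0,0],0.7],
  [[0,0,0],[0,0,0],0.7],
])

```text
time_s: 17.6
tcp_pos: [0.5042, 0.2267, 0.1346]
orientation: [0.669, 0.74, 0.044, -0.053]
wrist_force: [-4.7, -1.0, 1.9]
grip_width: 0.0424
grip_force: 27.5
```

```bash
cat > look.py <<'E'
from tgt import *
s=read_state();print(s['time_s'],s['grip_width'],s['grip_force'],s['wrist_force'],s['wrist_torque'])
p=np.array(s['tcp_pos'])-O;print('tcp plane',p@xe,p@ye,p[2])
im,d=capture('wrist');P=cloud('wrist',d);q=P-O;x,y,h=q@xe,q@ye,q[...,2]
for lab,xr in (('mid',(0,.0115)),('side',(.0145,.019))):
  k=(d>0)&(abs(x)<xr[1])&(abs(x)>xr[0])&(y>-.02)&(y<.04)&(h>0.02)&(h<.065)
  for n in range(-18,40,2):
    m=k&(y>=n/1e3)&(y<n/1e3+.002)
    if m.sum()>3: print(lab,n,m.sum(),np.percentile(h[m],[5,50,95]).round(4))
tips('wrist',['bail_bar','keeper_seat','lever_pad'])
import sys
if len(sys.argv)>1: save(sys.argv[1],im)
E
python3 look.py w8.png
```

```text
17.6 0.04236953864443477 27.542843967676163 [-4.70336072 -1.04497361  1.86975983] [-0.31412527  1.21598174  0.23644698]
tcp plane -0.0010114971150844928 0.001148304750758785 0.04047058361229189
mid -18 207 [0.0499 0.0508 0.0517]
mid -16 207 [0.0497 0.0507 0.0517]
mid -14 211 [0.0496 0.0506 0.0518]
mid -12 770 [0.038  0.0455 0.0513]
mid -10 192 [0.0369 0.0378 0.0398]
mid -8 57 [0.0374 0.0381 0.039 ]
mid -4 122 [0.0463 0.0472 0.0482]
mid -2 241 [0.0416 0.0477 0.0487]
mid 0 615 [0.0353 0.0419 0.0477]
mid 2 12 [0.0372 0.038  0.0434]
side -18 56 [0.0249 0.0259 0.0272]
side -16 56 [0.0251 0.0261 0.0273]
side -14 52 [0.0253 0.0263 0.0271]
side -4 44 [0.0463 0.0473 0.0482]
side -2 94 [0.0463 0.0476 0.0484]
side 0 132 [0.0363 0.0458 0.0481]
side 2 66 [0.0292 0.0366 0.0424]
side 4 63 [0.0217 0.0294 0.035 ]
side 6 37 [0.0213 0.0239 0.0282]
side 8 5 [0.0203 0.0203 0.0213]
wrist bail_bar [([0.506, 0.2284, 0.1416], 0.7)]
wrist keeper_seat [([0.5081, 0.2234, 0.131], 0.83)]
wrist lever_pad [([0.498, 0.2726, 0.1025], 0.86)]
```

View pics/w8.png

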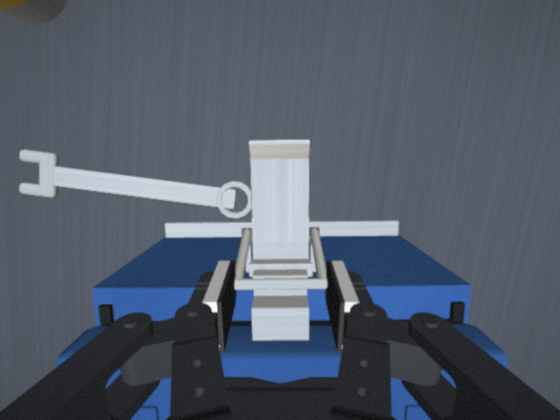

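Request:
step_arm([
  [[-0.003,0,0],[0,0.03,0],0.7],
  [[-0.0025,0,0.0003],[0,0.03,0],0.7],
  [[0,0,0],[0,0,0],0.7],
  [[0,0,0],[0,0,0],0.7],
])

```text
time_s: 18.2
tcp_pos: [0.5046, 0.222, 0.1329]
orientation: [0.667, 0.738, 0.064, -0.076]
wrist_force: [-4.5, 0.2, -2.4]
grip_width: 0.0425
grip_force: 27.2
```

```bash
python3 look.py
```

```text
18.2 0.04245095449148926 27.245648950338364 [-4.46670938  0.21958481 -2.35441757] [-0.20857336  1.03256181  0.22310585]
tcp plane -0.0010363192448846097 -0.0036188868945701527 0.03879491629203857
mid -18 218 [0.0498 0.0506 0.0515]
mid -16 228 [0.0497 0.0507 0.0518]
mid -14 216 [0.0496 0.0507 0.0517]
mid -12 555 [0.0406 0.0469 0.0513]
mid -10 90 [0.044  0.0451 0.0458]
mid -8 215 [0.0446 0.0458 0.0468]
mid -6 444 [0.0371 0.0439 0.0462]
mid -4 93 [0.037  0.0379 0.0393]
mid -2 194 [0.041  0.042  0.0428]
mid 0 341 [0.035  0.0406 0.0427]
side -18 64 [0.025  0.0259 0.027 ]
side -16 15 [0.0258 0.0262 0.027 ]
side -12 6 [0.0204 0.0207 0.021 ]
side -10 25 [0.0438 0.0452 0.0463]
side -8 79 [0.0447 0.0459 0.0468]
side -6 121 [0.0396 0.0449 0.0463]
side -4 59 [0.0335 0.0394 0.0439]
side -2 56 [0.029  0.0338 0.0384]
side 0 45 [0.0246 0.0288 0.0327]
side 2 41 [0.0211 0.0243 0.0285]
side 4 14 [0.0203 0.0216 0.0233]
wrist bail_bar [([0.5029, 0.221, 0.1387], 0.81)]
wrist keeper_seat [([0.5069, 0.2234, 0.1342], 0.57)]
wrist lever_pad [([0.498, 0.2714, 0.1034], 0.94)]
```

Request:
step_arm([
  [[-0.0003,0,0.002],[0,0,0],0.7],
  [[-0.0003,0,0.002],[0,0,0],0.7],
  [[-0.0003,0,0.002],[0,0,0],0.7],
  [[0,0,0],[0,0,0],0.7],
  [[0,0,0],[0,0,0],0.7],
])

```text
time_s: 18.9
tcp_pos: [0.5049, 0.2213, 0.1287]
orientation: [0.668, 0.738, 0.065, -0.075]
wrist_force: [-9.5, -2.5, 8.3]
grip_width: 0.0422
grip_force: 28.3
```

```bash
python3 look.py
```

```text
18.9 0.0422307762537328 28.303858637809753 [-9.48450728 -2.46224364  8.26024443] [-0.46429965  1.94305669  0.45138486]
tcp plane -0.0008612384199181522 -0.00432979162300891 0.03455688375353483
mid -18 232 [0.049  0.0499 0.0508]
mid -16 238 [0.0491 0.0499 0.0507]
mid -14 230 [0.0489 0.0499 0.0508]
mid -12 635 [0.0383 0.0455 0.0504]
mid -10 146 [0.0403 0.0414 0.0423]
mid -8 229 [0.0405 0.0416 0.0427]
mid -6 352 [0.0362 0.038  0.0418]
mid -4 94 [0.0363 0.0373 0.0404]
mid -2 199 [0.0402 0.0411 0.042 ]
mid 0 353 [0.0335 0.039  0.0418]
side -18 65 [0.0248 0.026  0.0271]
side -16 32 [0.0253 0.026  0.0269]
side -10 57 [0.0404 0.0413 0.0423]
side -8 89 [0.0405 0.0417 0.0425]
side -6 107 [0.0333 0.04   0.042 ]
side -4 52 [0.027  0.0323 0.0372]
side -2 49 [0.0216 0.0272 0.0314]
side 0 33 [0.0204 0.0235 0.0261]
side 2 5 [0.0205 0.0207 0.0228]
wrist bail_bar [([0.5048, 0.2235, 0.1362], 0.76)]
wrist keeper_seat [([0.507, 0.2235, 0.133], 0.62), ([0.508, 0.2208, 0.1371], 0.24)]
wrist lever_pad [([0.4994, 0.2709, 0.0838], 0.8)]
```

Request:
step_arm([
  [[0,0,0],[0,0,0],0.4],
  [[0,0,0],[0,0,0],0.25],
  [[0,0,0],[0,0,0],0.25],
  [[0,0,-0.02],[0,0,0],0.25],
  [[0,0,-0.03],[0,0,0],0.25],
  [[0.03,0,-0.03],[0,0,0],0.6],
  [[0.04,0,0],[0,-0.12,0],1],
  [[0.03,0,0],[0,-0.12,0],1],
])

```text
time_s: 19.9
tcp_pos: [0.5007, 0.3047, 0.2256]
orientation: [0.672, 0.74, -0.012, 0.017]
wrist_force: [1.6, -0.0, -1.2]
grip_width: 0.0203
grip_force: 0.0
```

Request:
step_arm([
  [[0,0,0],[0,-0.13,0],1],
  [[0,0,0],[0,-0.13,0],1],
  [[0,0,0],[0,-0.13,0],1],
  [[0,0,0],[0,-0.13,0],1],
  [[0,0,0],[0,-0.13,0],1],
  [[0,0,0],[0,-0.1,0],1],
  [[0,0,0],[0,0,0],1],
])

```text
time_s: 20.6
tcp_pos: [0.4963, 0.3055, 0.2161]
orientation: [0.616, 0.686, -0.263, 0.284]
wrist_force: [0.2, -0.2, -1.7]
grip_width: -0.0
grip_force: 0.0
```

```bash
python3 look.py | grep -v side
python3 - <<'E'
from tgt import *
s=read_state();print(s['tcp_pos'],s['qpos'])
def pad(t,c): return (45*np.array([np.sin(t),-np.cos(t)])+(5+c)*np.array([np.cos(t),np.sin(t)]))/1e3
plan([(pad(1.2,30),.8)]+[(pad(t,0),.8) for t in (1.2,1.0,.8,.6,.4,.2,0)]+[(pad(0,-4),.8)],k=0)
E
```

```text
20.6 -3.24296679056517e-05 0.0 [ 0.18348837 -0.19117798 -1.74729238] [ 0.60679955  0.09396831 -0.02519764]
tcp plane -0.0010164301209747602 0.08031969354326428 0.12198951753106482
mid -18 23 [0.0514 0.052  0.0523]
mid -16 34 [0.0516 0.0521 0.0523]
mid -14 99 [0.0209 0.0457 0.0522]
mid -12 446 [0.0211 0.044  0.0516]
mid -10 8 [0.0433 0.0456 0.0499]
mid -8 44 [0.0416 0.0436 0.0443]
mid -6 66 [0.042  0.0428 0.044 ]
mid -4 5 [0.0425 0.0428 0.0429]
mid -2 60 [0.0348 0.0426 0.0437]
mid 0 246 [0.0355 0.0395 0.0434]
mid 2 8 [0.037  0.0393 0.0405]
wrist bail_bar [([0.5051, 0.2222, 0.1355], 0.6)]
wrist keeper_seat [([0.5065, 0.2241, 0.1337], 0.57)]
wrist lever_pad [([0.4978, 0.2697, 0.0829], 0.72)]
[0.49838074 0.30346695 0.22344227] [ 0.7412855   0.88551741  0.663411    1.88975669 -0.60215796  2.38423118]
[0.0546 0.0163] 0.8 sh [ 0.0634 -0.0007  0.0964] rot [-0.001 -0.014  0.   ]
[ 0.0438 -0.0116] 0.8 sh [ 0.0125 -0.      0.0273] rot [0. 0. 0.]
[ 0.0406 -0.0201] 0.8 sh [0.0038 0.     0.0082] rot [0. 0. 0.]
[ 0.0358 -0.0278] 0.8 sh [ 0.0021 -0.      0.0088] rot [0. 0. 0.]
[ 0.0295 -0.0343] 0.8 sh [ 0.0004 -0.      0.009 ] rot [0. 0. 0.]
[ 0.0221 -0.0395] 0.8 sh [-0.0014  0.      0.0089] rot [0. 0. 0.]
[ 0.0138 -0.0431] 0.8 sh [-0.0032 -0.      0.0085] rot [0. 0. 0.]
[ 0.005 -0.045] 0.8 sh [-0.0048  0.      0.0077] rot [0. 0. 0.]
[ 0.001 -0.045] 0.8 sh [-0.0028 -0.      0.0029] rot [0. 0. 0.]
```

Request:
step_arm([
  [[0.03,0,0.03],[0,-0.014,0],1],
  [[0.033,-0.0005,0.035],[0,0,0],1],
  [[0,0,0.031],[0,0,0],1],
  [[0,0,0],[0,0,0],1],
  [[0.006,0,0.014],[0,0,0],1],
  [[0.006,0,0.0135],[0,0,0],1],
  [[0.004,0,0.008],[0,0,0],1],
  [[0.002,0,0.009],[0,0,0],1],
])

```text
time_s: 21.6
tcp_pos: [0.5025, 0.26, 0.0685]
orientation: [0.618, 0.683, -0.261, 0.29]
wrist_force: [0.9, 0.7, 3.1]
grip_width: 0.0001
grip_force: 1.3
```

Request:
step_arm([
  [[0.0004,0,0.009],[0,0,0],1],
  [[-0.0014,0,0.009],[0,0,0],1],
  [[-0.0032,0,0.0085],[0,0,0],1],
  [[-0.0048,0,0.0077],[0,0,0],1],
  [[0,0,0],[0,0,0],1],
  [[0,0,0],[0,0,0],1],
])

```text
time_s: 22.2
tcp_pos: [0.5036, 0.2371, 0.0495]
orientation: [0.619, 0.685, -0.257, 0.285]
wrist_force: [-9.8, 34.3, 12.8]
grip_width: -0.0001
grip_force: 17.1
```

Run:
```python
from tgt import *
s=read_state();print(s['time_s'],s['wrist_force'])
p=np.array(s['tcp_pos'])-O;print('tcp plane',p@xe,p@ye,p[2])
capture('wrist');tips('wrist',['bail_bar','keeper_seat','lever_pivot'])
```

```text
22.2 [-9.75015666 34.26237865 12.761344  ]
tcp plane -0.0005861624223003129 0.011540804606312748 -0.044591209634181214
wrist bail_bar []
wrist keeper_seat []
wrist lever_pivot [([0.5041, 0.2266, 0.0929], 0.64)]
```

Request:
step_arm([
  [[0,0,-0.02],[0,0,0],1],
  [[0,0,-0.05],[0,0,0],1],
  [[0,0,-0.04],[0,0,0],1],
  [[-0.03,0,-0.02],[0,0,0],1],
  [[0,0,0],[0,0,0],1],
])

```text
time_s: 22.9
tcp_pos: [0.4982, 0.3021, 0.1645]
orientation: [0.617, 0.683, -0.261, 0.289]
wrist_force: [-0.3, 0.4, 0.6]
grip_width: -0.0001
grip_force: 0.0
```

```bash
python3 look.py w9.png | grep -v side
python3 - <<'E'
from tgt import *
im,d=capture('wrist');P=cloud('wrist',d);q=P-O;x,y,h=q@xe,q@ye,q[...,2]
k=(d>0)&(abs(x)<.012)&(y>-.02)&(y<.07)
for n in range(-75,5,6):
    m=k&(h>=n/1e3)&(h<n/1e3+.006)
    if m.sum()>3: print(n,m.sum(),np.percentile(y[m],[5,50,95]).round(4))
capture('scene');tips('scene',['lever_pad','lever_pivot','bail_bar','keeper_seat','lid_edge','lid_hinge','cap_center'],1)
E
```

```text
22.9 -0.0001031828362641031 0.0 [-0.26509491  0.39176871  0.62931104] [0.52034355 0.06211641 0.06327929]
tcp plane 0.0005779036594606244 0.07676855723732977 0.07044746628260909
mid -16 5 [0.0234 0.0235 0.0237]
mid -14 69 [0.0202 0.0227 0.0241]
mid -12 107 [0.0205 0.0222 0.0239]
mid -2 44 [0.0294 0.0316 0.034 ]
mid 0 174 [0.0296 0.0321 0.0343]
wrist bail_bar [([0.5043, 0.2268, 0.093], 0.52)]
wrist keeper_seat [([0.5078, 0.2265, 0.1326], 0.82)]
wrist lever_pad [([0.5022, 0.2319, 0.0483], 0.64)]
-69 120 [0.0093 0.0109 0.0119]
-63 261 [0.0057 0.0079 0.0102]
-57 179 [0.0047 0.0058 0.0065]
-51 178 [0.0046 0.0057 0.0066]
-45 190 [0.0046 0.0056 0.0065]
-39 197 [0.0047 0.0055 0.0064]
-33 205 [0.0047 0.0057 0.0067]
-27 205 [0.0048 0.0056 0.0066]
-21 208 [0.0047 0.0056 0.0066]
-15 225 [0.0047 0.0056 0.0067]
-9 223 [0.0045 0.0056 0.0066]
-3 332 [-0.0039  0.0054  0.0066]
3 289 [-0.0043 -0.003   0.0055]
scene lever_pad [([0.5013, 0.2275, 0.0481], 0.43)]
scene lever_pivot [([0.5071, 0.2265, 0.0922], 0.44)]
scene bail_bar []
scene keeper_seat [([0.504, 0.2249, 0.1353], 0.56)]
scene lid_edge [([0.509, 0.1835, 0.155], 0.61)]
scene lid_hinge [([0.5285, 0.0128, 0.1555], 0.71)]
scene cap_center [([0.5701, -0.2458, 0.0168], 0.69)]
```

View pics/w9.png

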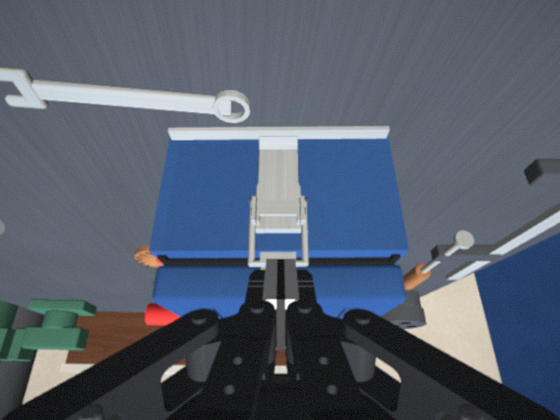

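Request:
step_arm([
  [[-0.02,0,-0.03],[0,0.13,0],0.6],
  [[-0.02,0,-0.03],[0,0.13,0],0.3],
  [[0,0,-0.03],[0,0.13,0],0.3],
  [[0,0,0],[0,0.13,0],0.3],
  [[0,0,0],[0,0.13,0],0.3],
  [[0,0,0],[0,0.05,0],0.3],
  [[0,0,0],[0,0,0],0.3],
])

```text
time_s: 24.25
tcp_pos: [0.4951, 0.3256, 0.2589]
orientation: [0.671, 0.74, -0.036, 0.037]
wrist_force: [0.2, -0.4, -0.5]
grip_width: 0.0598
grip_force: 0.0
```

```bash
python3 look.py w10.png
python3 - <<'E'
from tgt import *
im,d=capture('top');save('t1.png',im);P=cloud('top',d)
tips('top',['cap_center','inlet_rim','keeper_seat','bail_bar','lid_edge'],2)
im2=cv2.resize(im[140:260,190:350],None,fx=4,fy=4);w=cv2.cvtColor(cv2.imread('pics/w10.png'),cv2.COLOR_BGR2RGB)
save('fin.png',np.vstack([im2[:, :560],w[100:]])[:600] if 0 else np.hstack([cv2.resize(im2,(400,300)),cv2.resize(w,(400,300))]))
E
```

```text
24.25 0.05979219382491557 0.0 [ 0.21548414 -0.4181571  -0.52000847] [0.04621602 0.06532158 0.01193295]
tcp plane -0.00014261012317961196 0.10045393571978342 0.16482069177041012
mid -18 47 [0.047  0.0479 0.0488]
mid -16 40 [0.0471 0.0478 0.049 ]
mid -14 43 [0.0469 0.048  0.0487]
mid -12 222 [0.0362 0.0426 0.0481]
mid -10 16 [0.037  0.0409 0.0477]
mid -8 30 [0.0384 0.0391 0.0402]
mid -6 73 [0.0366 0.0385 0.04  ]
mid -4 16 [0.0374 0.038  0.0392]
mid -2 44 [0.0379 0.039  0.0399]
mid 0 140 [0.0316 0.0359 0.0394]
mid 2 8 [0.0336 0.0378 0.0394]
side -12 20 [0.0207 0.0229 0.0256]
side -8 12 [0.0333 0.0392 0.0396]
side -6 41 [0.0247 0.0379 0.0397]
side -4 30 [0.0206 0.0296 0.0387]
wrist bail_bar [([0.504, 0.2225, 0.1345], 0.59)]
wrist keeper_seat [([0.5081, 0.2243, 0.133], 0.75)]
wrist lever_pad []
top cap_center [([0.5698, -0.2447, 0.022], 0.74), ([0.5691, -0.473, 0.0182], 0.69)]
top inlet_rim [([0.5378, -0.0659, 0.1342], 0.84)]
top keeper_seat [([0.5046, 0.2238, 0.1297], 0.92)]
top bail_bar [([0.5055, 0.222, 0.1319], 0.6)]
top lid_edge [([0.51, 0.1836, 0.1563], 0.72), ([0.5256, 0.0607, 0.0003], 0.72)]
```

View pics/fin.png

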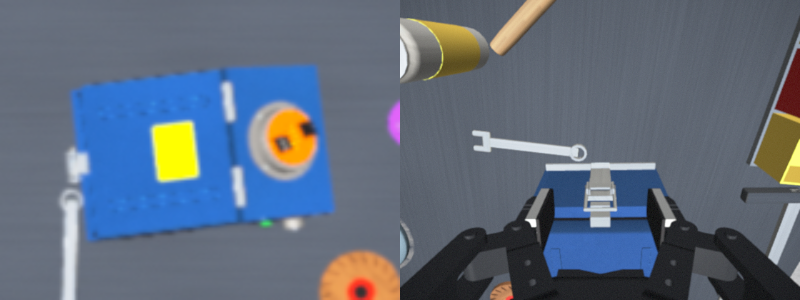

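Run:
```python
from tgt import *
im,d=capture('top');P=cloud('top',d);ya=np.cross(a,xe);im=im.astype(int)
X=np.array([.538,-.0643,.138]);H=(P-X)@a;u=(P-X)@xe;v=(P-X)@ya;r=np.hypot(u,v)
o=(d>0)&(r<.05)&(im[...,0]>150)&(im[...,1]>70)&(im[...,2]<90)&(abs(H-np.median(H[(r<.03)&(im[...,0]>150)]))<.004)
g=(d>0)&(r<.05)&(abs(H)<.0035)&(np.ptp(im,axis=2)<40)
for n,k in (('flange',o),('rim',g)):
    c=P[k].mean(0);nn=np.linalg.svd(P[k]-c)[2][2];nn*=np.sign(nn[2]);(cx,cy),R_=cv2.minEnclosingCircle(np.c_[u[k],v[k]].astype(np.float32))
    print(n,k.sum(),np.median(H[k]).round(4),nn.round(3),np.degrees(np.arccos(nn@a)).round(2),(cx,cy),R_)
```

```text
flange 222 0.0046 [ 0.063 -0.491  0.869] 0.91 (0.0012977173319086432, 0.0006129957037046552) 0.03601136803627014
rim 44 -0.0005 [ 0.066 -0.483  0.873] 1.35 (-0.0003796700621023774, -0.0002782323572319001) 0.0424601249396801
```

```bash
python3 -c "
from workcell import *
print(job_done())"
```

```text
the job is handed in; nothing more can be done
None
```

I closed up the extractor and handed the job in at about 24 s of the 58 s; no verdict came back. By my last camera checks, the orange cap is square in the inlet, about 1 mm off fully home and 2 mm off centre, with its tabs sprung out. The lid is pulled down, with the bail in the keeper and the lever flat. I moved none of the other tools.

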